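Sort the latched canisters and hang the empties on the drying tree

TASK

The small-parts canisters standing on the worktop came latched out of the cleaning bath and look alike: heft each one to feel whether there are instruments inside. Stand the loaded ones upright in the steel tray for the steriliser, and hang the empty ones by their handles on the drying tree, one to a free branch, turning the tree so that a free branch comes round to the open front of its splash guard. Leave the other things on the worktop where they are.

Things in the scene. Friction and masses are not known exactly. Their poses are not given: they have to be found in the camera images.
- canister_1: Latched steel canister, all alike; may be missing. Body 58 mm across, 46 high; lid 61 across, its top 52 up. Fixed strap handle on it, 12 mm thick along x, 46 wide along y: uprights straight from 52 to 88 mm up, shoulders, flat top at 100; opening (seen along x) 36 wide, 52 to 95 up. Origin: centre of underside, z up. Empty 0.14 kg, loaded 0.42 kg, both +-15 %: only weight tells
- canister_2: Latched steel canister, all alike; may be missing. Body 58 mm across, 46 high; lid 61 across, its top 52 up. Fixed strap handle on it, 12 mm thick along x, 46 wide along y: uprights straight from 52 to 88 mm up, shoulders, flat top at 100; opening (seen along x) 36 wide, 52 to 95 up. Origin: centre of underside, z up. Empty 0.14 kg, loaded 0.42 kg, both +-15 %: only weight tells
- canister_3: Latched steel canister, all alike; may be missing. Body 58 mm across, 46 high; lid 61 across, its top 52 up. Fixed strap handle on it, 12 mm thick along x, 46 wide along y: uprights straight from 52 to 88 mm up, shoulders, flat top at 100; opening (seen along x) 36 wide, 52 to 95 up. Origin: centre of underside, z up. Empty 0.14 kg, loaded 0.42 kg, both +-15 %: only weight tells
- canister_4: Latched steel canister, all alike; may be missing. Body 58 mm across, 46 high; lid 61 across, its top 52 up. Fixed strap handle on it, 12 mm thick along x, 46 wide along y: uprights straight from 52 to 88 mm up, shoulders, flat top at 100; opening (seen along x) 36 wide, 52 to 95 up. Origin: centre of underside, z up. Empty 0.14 kg, loaded 0.42 kg, both +-15 %: only weight tells
- canister_5: Latched steel canister, all alike; may be missing. Body 58 mm across, 46 high; lid 61 across, its top 52 up. Fixed strap handle on it, 12 mm thick along x, 46 wide along y: uprights straight from 52 to 88 mm up, shoulders, flat top at 100; opening (seen along x) 36 wide, 52 to 95 up. Origin: centre of underside, z up. Empty 0.14 kg, loaded 0.42 kg, both +-15 %: only weight tells
- tree_stand: fixed foot of the drying tree: round drip base 300 mm across, 12 mm high at the rim, with a pale sheet splash guard (inside radius 142 mm, top 120 mm above the worktop) round back and sides. Guard open over 150 degrees at the front, centred on the stand's own -x: canisters can be hung only on a branch turned to that front. Origin: centre of underside, below the post
- tree_rotor (a joint): angle of the turning post, rad, counter-clockwise from above, no stops; friction 0.08 N m keeps it where it is left. At 0 the rotor's x is the stand's +x (to the back). Five like branches at rotor angles 0, 72, 144, 216, 288 degrees; those at 72 and 288 each already carry a canister (it swings a little and stays), the others are free
- tree_knob (a point): middle of the black wing grip on top of the post, on the turning axis, 173 mm above the worktop: 50 mm long along the rotor's x, 12 mm thick along its y, 36 mm high (155 to 191 mm above the worktop). Its x axis is the rotor's x
- steri_tray: flat stainless steriliser tray, fixed, 287 mm along its x, 196 mm along its y; inner floor 276 x 184 mm, 2 mm up; rim 18 mm high. Origin: centre of underside
- paste_pot: round pot 90 mm across, 32 mm high; a bystander. Origin: centre of underside
- tape_roll: roll of tape lying flat, 69 mm across, 20 mm high; a bystander. Origin: centre of underside
- marker: marker pen lying, 138 x 12 mm; a bystander. Origin: its middle
- plaster_cast: plaster model of a jaw, 48 x 60 x 29 mm; a bystander. Origin: centre of underside
- branch_1 (a point): seat on the free branch at rotor angle 0 degrees: top of the rod, 135 mm above the worktop, 85 mm from the post's axis, turned with the rotor. The branch is a level rod 10 mm thick with a stop collar (20 mm across) at 62 to 66 mm from the axis and an upturned tip (outer face at 115 mm, rising to 147 mm above the worktop); a handle hangs on the level part between them
- branch_2 (a point): seat on the free branch at rotor angle 144 degrees: top of the rod, 135 mm above the worktop, 85 mm from the post's axis, turned with the rotor. The branch is a level rod 10 mm thick with a stop collar (20 mm across) at 62 to 66 mm from the axis and an upturned tip (outer face at 115 mm, rising to 147 mm above the worktop); a handle hangs on the level part between them
- branch_3 (a point): seat on the free branch at rotor angle 216 degrees: top of the rod, 135 mm above the worktop, 85 mm from the post's axis, turned with the rotor. The branch is a level rod 10 mm thick with a stop collar (20 mm across) at 62 to 66 mm from the axis and an upturned tip (outer face at 115 mm, rising to 147 mm above the worktop); a handle hangs on the level part between them

How it is judged (in metres and radians):
At the end, for the whole second after the job is handed in: Each empty canister (under 2.6 N) hangs by its handle on its own free branch (seat within 30 mm of mid-handle along the rod, inside the opening); each loaded one stands on the tray floor (tilt under 0.12 rad, centre within 115 mm and 68 mm of the tray centre along its length and width); all at rest (((contact force between canister_1 and anything else below 2.6 N and ((x of branch_1 in the frame of canister_1 between -0.03 and 0.03 m and y of branch_1 in the frame of canister_1 between -0.018 and 0.018 m and z of branch_1 in the frame of canister_1 between 0.086 and 0.103 m) or (x of branch_2 in the frame of canister_1 between -0.03 and 0.03 m and y of branch_2 in the frame of canister_1 between -0.018 and 0.018 m and z of branch_2 in the frame of canister_1 between 0.086 and 0.103 m) or (x of branch_3 in the frame of canister_1 between -0.03 and 0.03 m and y of branch_3 in the frame of canister_1 between -0.018 and 0.018 m and z of branch_3 in the frame of canister_1 between 0.086 and 0.103 m))) or (contact force between canister_1 and anything else above 2.6 N and (x of canister_1 in the frame of steri_tray between -0.115 and 0.115 m and y of canister_1 in the frame of steri_tray between -0.068 and 0.068 m and z of canister_1 in the frame of steri_tray between -0.006 and 0.01 m and angle between canister_1's own z axis and vertical below 0.12 rad))) and ((contact force between canister_2 and anything else below 2.6 N and ((x of branch_1 in the frame of canister_2 between -0.03 and 0.03 m and y of branch_1 in the frame of canister_2 between -0.018 and 0.018 m and z of branch_1 in the frame of canister_2 between 0.086 and 0.103 m) or (x of branch_2 in the frame of canister_2 between -0.03 and 0.03 m and y of branch_2 in the frame of canister_2 between -0.018 and 0.018 m and z of branch_2 in the frame of canister_2 between 0.086 and 0.103 m) or (x of branch_3 in the frame of canister_2 between -0.03 and 0.03 m and y of branch_3 in the frame of canister_2 between -0.018 and 0.018 m and z of branch_3 in the frame of canister_2 between 0.086 and 0.103 m))) or (contact force between canister_2 and anything else above 2.6 N and (x of canister_2 in the frame of steri_tray between -0.115 and 0.115 m and y of canister_2 in the frame of steri_tray between -0.068 and 0.068 m and z of canister_2 in the frame of steri_tray between -0.006 and 0.01 m and angle between canister_2's own z axis and vertical below 0.12 rad))) and ((contact force between canister_3 and anything else below 2.6 N and ((x of branch_1 in the frame of canister_3 between -0.03 and 0.03 m and y of branch_1 in the frame of canister_3 between -0.018 and 0.018 m and z of branch_1 in the frame of canister_3 between 0.086 and 0.103 m) or (x of branch_2 in the frame of canister_3 between -0.03 and 0.03 m and y of branch_2 in the frame of canister_3 between -0.018 and 0.018 m and z of branch_2 in the frame of canister_3 between 0.086 and 0.103 m) or (x of branch_3 in the frame of canister_3 between -0.03 and 0.03 m and y of branch_3 in the frame of canister_3 between -0.018 and 0.018 m and z of branch_3 in the frame of canister_3 between 0.086 and 0.103 m))) or (contact force between canister_3 and anything else above 2.6 N and (x of canister_3 in the frame of steri_tray between -0.115 and 0.115 m and y of canister_3 in the frame of steri_tray between -0.068 and 0.068 m and z of canister_3 in the frame of steri_tray between -0.006 and 0.01 m and angle between canister_3's own z axis and vertical below 0.12 rad))) and ((contact force between canister_4 and anything else below 2.6 N and ((x of branch_1 in the frame of canister_4 between -0.03 and 0.03 m and y of branch_1 in the frame of canister_4 between -0.018 and 0.018 m and z of branch_1 in the frame of canister_4 between 0.086 and 0.103 m) or (x of branch_2 in the frame of canister_4 between -0.03 and 0.03 m and y of branch_2 in the frame of canister_4 between -0.018 and 0.018 m and z of branch_2 in the frame of canister_4 between 0.086 and 0.103 m) or (x of branch_3 in the frame of canister_4 between -0.03 and 0.03 m and y of branch_3 in the frame of canister_4 between -0.018 and 0.018 m and z of branch_3 in the frame of canister_4 between 0.086 and 0.103 m))) or (contact force between canister_4 and anything else above 2.6 N and (x of canister_4 in the frame of steri_tray between -0.115 and 0.115 m and y of canister_4 in the frame of steri_tray between -0.068 and 0.068 m and z of canister_4 in the frame of steri_tray between -0.006 and 0.01 m and angle between canister_4's own z axis and vertical below 0.12 rad))) and ((contact force between canister_5 and anything else below 2.6 N and ((x of branch_1 in the frame of canister_5 between -0.03 and 0.03 m and y of branch_1 in the frame of canister_5 between -0.018 and 0.018 m and z of branch_1 in the frame of canister_5 between 0.086 and 0.103 m) or (x of branch_2 in the frame of canister_5 between -0.03 and 0.03 m and y of branch_2 in the frame of canister_5 between -0.018 and 0.018 m and z of branch_2 in the frame of canister_5 between 0.086 and 0.103 m) or (x of branch_3 in the frame of canister_5 between -0.03 and 0.03 m and y of branch_3 in the frame of canister_5 between -0.018 and 0.018 m and z of branch_3 in the frame of canister_5 between 0.086 and 0.103 m))) or (contact force between canister_5 and anything else above 2.6 N and (x of canister_5 in the frame of steri_tray between -0.115 and 0.115 m and y of canister_5 in the frame of steri_tray between -0.068 and 0.068 m and z of canister_5 in the frame of steri_tray between -0.006 and 0.01 m and angle between canister_5's own z axis and vertical below 0.12 rad))) and linear speed of each of canister_1, canister_2, canister_3, canister_4, canister_5 below 0.04 m/s); the robot touches nothing.
It fails at once if the pot was shoved aside by more than 30 mm (distance of paste_pot from where it was at the start of the episode above 0.03 m).
It fails at once if the tape roll was shoved aside by more than 30 mm (distance of tape_roll from where it was at the start of the episode above 0.03 m).
It fails at once if the marker pen was shoved aside by more than 30 mm (distance of marker from where it was at the start of the episode above 0.03 m).
It fails at once if the plaster model was shoved aside by more than 30 mm (distance of plaster_cast from where it was at the start of the episode above 0.03 m).
Of canister_1, canister_2, canister_3, canister_4, canister_5 only 4 to 5 are there at a start; the rules pass over those that are not, and their reading is None.
At some moment in a run one of canister_2, canister_5 may be knocked a few centimetres aside while the robot is not near it.
It also fails if it takes over 210 s, if anything falls off the work surface, if the arm or the gripper's body presses on something with over 40 N, if the wrist force passes 120 N, or if a joint passes its speed limit or range.

ROBOT

A 7-joint arm with a two-finger parallel gripper is mounted at the origin on a cart in front of the work surface, level with it; the furniture and walls round the work are solid. World frame = base frame: x ahead of the robot, y to its left, z up, the work surface at z = 0. Lengths are in mm, angles in rad, forces in N, time in s.
With the tool pointing down it reaches from about 425 to 825 mm from the base axis. Payload 3.6 kg.
Tool frame: the origin (TCP) lies at the very end of the fingers, on their centre line; the grasp point (between the pads) lies 19 mm behind it; z points along the fingers, y is the line along which they close (so a half turn about z gives the same grasp; the last joint's range is limited). The gripper opens to 85 mm and grips with 20 to 120 N. Pads are 22 mm wide; open, the fingers measure 114 mm over their backs; the gripper's body (76 mm by 85 mm) begins 54 mm behind the grasp point. The pads swing forward as they close: fully open they stand 13 mm farther back than shut.
Start: joints at [-1.258, 0.615, -0.013, 1.423, 0.008, 1.103, -0.04], TCP at [216.61, 612.815, 231.297] pointing down, gripper open.
Joint ranges: [-3.12, 3.12], [-0.3, 2.06], [-1.34, 1.32], [0.26, 2.42], [-1.36, 4.5], [0.01, 1.98], [-2.84, 2.84]. Speed limits (rad/s): [2.79, 2.79, 3.14, 3.14, 3.14, 3.14, 3.14].

INTERFACE

Orientations are given as [roll, pitch, yaw] about the fixed x, y, z axes, in that order (R = Rz(yaw) Ry(pitch) Rx(roll)).
In Python, from plant import * gives the robot as it stands.
- The arm moves only by the tool drive_tool, never from a script. Its argument "moves" is a list of rows, each an object of numbers: "tx", "ty", "tz": the shift along the tool's x, y, z in m; "wx", "wy", "wz": the turn, a rotation vector about the tool's x, y, z in degrees. A call has 1 to 8 rows; each row shifts and turns the commanded pose from where the row before left it, along the tool's axes as they then stand; what a row does not reach is not made up. A row lasts 1/10 s, in which the tool goes at most 50 mm and 8.59 degrees, less where a joint would pass 70% of its speed; a pose out of reach is approached as far as the arm can. A call is refused whole if a number of a shift passes 0.05 or a number of a turn 8.59, either way. A call with a gripper value outside its range is refused whole. "claw" is the gripper's target within -1 to 1 (fully open at 1, half-way at 0, shut at -1), set as the call begins (left out, the last holds). The fingers move at their own pace and stop on an object; "newtons" is the grip in N (left out, the last holds). Time passes only in rows, so rows that do not move let the fingers close. It gives the time, the measured TCP pose, the force, the opening and the grip force at its end, in the units of the state.
- sense(): the state, without advancing time (a new reading comes with each control period).
- capture(name): name is "side" or "top"; returns a dict with "color" (480x640x3 uint8, blue, green, red), "range_z" (480x640 float32, mm along the optical axis (not along the pixel's ray), 0 where there is no reading), "K" (3x3 intrinsics, pixels), "R" (3x3) and "t" (3): a world point X has camera coordinates R X + t. Camera axes: x right, y down, z forward; pixel columns grow to the right and rows downward; lengths in mm; the calibration is good to about 2 mm. A picture is of the moment at which its call begins.
- hand_in(): hands the job in; it is judged then, once.
The state is a dict: "clock": time; "joints": joint angles; "dq": joint speeds; "tau": joint torques, N m; "eef_pos": TCP position; "ee_rot": TCP orientation; "ft_force": force on the tool from outside, world axes, zero at the start; "torque": the same for the moment, N m; "width": finger opening in mm; "finger_force": force on a finger pad.
Only numpy, scipy, OpenCV 4.12 (cv2) and the standard library are available. Lean on these libraries where they do the work, as an engineer would, in place of code of your own. Each camera call takes 0.05 s, during which the arm holds its last target. There are 200 camera calls.

## Working session

There is one attempt and no reset: what is moved stays moved. The work goes in short steps, Python scripts to look and compute and a tool call to move; the robot and the scene stay as the last step left them, time stands still between calls to the robot, and variables do not carry over. Pictures are saved under pics/ and viewed, at most 14 in all, crops included, and the job is handed in when it is done.

Besides the shell and the picture viewer there is one more tool, called after "Request:" in YAML: its name, and indented under it one key for each argument. drive_tool: Moves the arm, as the interface text tells. Its arguments: {"type":"object","properties":{"moves":{"type":"array","items":{"type":"object","properties":{"tx":{"type":"number"},"ty":{"type":"number"},"tz":{"type":"number"},"wx":{"type":"number"},"wy":{"type":"number"},"wz":{"type":"number"}}}},"claw":{"type":"number"},"newtons":{"type":"number"}},"required":["moves"]}

```bash
mkdir -p pics; ls; python3 - <<'E'
from plant import *
import cv2
s=sense();print(s)
for n in("side","top"):
    c=capture(n);cv2.imwrite(f"pics/{n}0.png",c["color"]);print(n,c["K"],c["R"],c["t"])
    import numpy as np;np.savez(f"{n}0.npz",**c)
E
```

```text
pics
{'clock': 0.0, 'joints': array([-1.25750633,  0.61592289, -0.01260274,  1.42493234,  0.00807644,
        1.10342173, -0.04039454]), 'dq': array([-1.05529120e-03,  1.13133264e-03, -5.60237004e-04, -1.62171657e-03,
        1.27423116e-05,  7.99125670e-04,  2.23526403e-03]), 'tau': array([-3.22045489e-04, -4.69232512e+01,  2.59515429e-01, -1.71038067e+01,
        1.00809464e-02,  9.68999608e-03,  1.74973998e-06]), 'eef_pos': array([216.36857584, 612.09642094, 230.12473914]), 'ee_rot': array([-3.13895817e+00,  2.64389473e-05,  2.80185314e+00]), 'ft_force': array([0.20321175, 0.50814492, 0.36961249]), 'torque': array([ 0.00396756,  0.02529567, -0.01301247]), 'finger_force': 0.0, 'width': 85.31912111305859}
side [[562.66134733   0.         313.94579654]
 [  0.         562.66134733 233.80935832]
 [  0.           0.           1.        ]] [[ 0.9566914  -0.29037039  0.02065448]
 [-0.18454416 -0.6598347  -0.72839661]
 [ 0.22513335  0.69303911 -0.68484434]] [-542.61232968  218.41849836 1420.45045361]
top [[460.94169933   0.         322.71344691]
 [  0.         460.94169933 238.88225986]
 [  0.           0.           1.        ]] [[-0.0065716  -0.99995217  0.00724347]
 [-0.99771574  0.00606955 -0.06727893]
 [ 0.06723175 -0.00766905 -0.99770791]] [  50.06255282  606.45999357 1079.45305627]
```

View pics/side0.png

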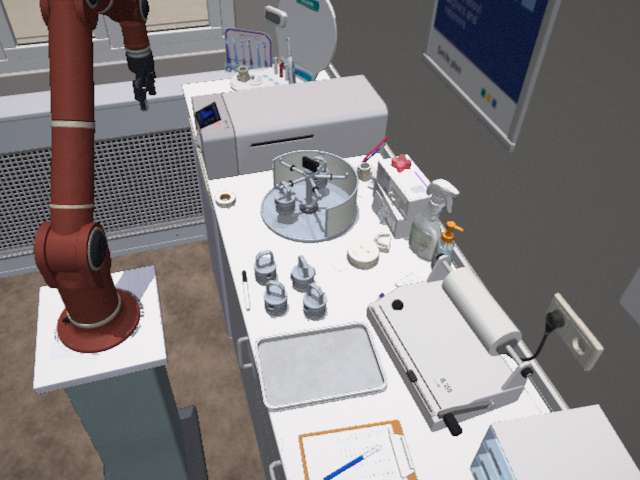

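View pics/top0.png

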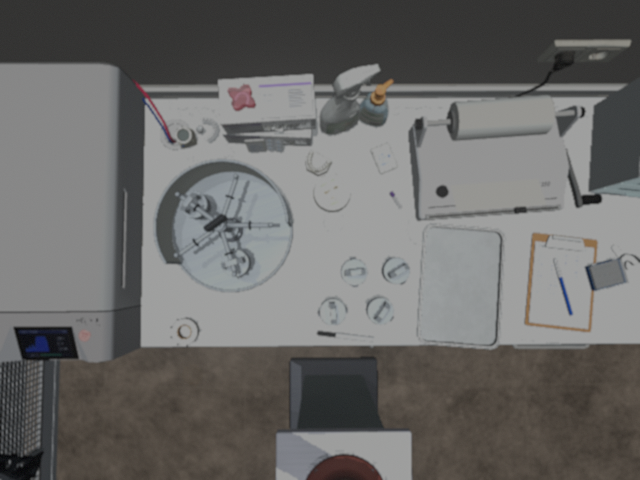

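Side view: four loose canisters near (265,267), (303,272), (276,297) and (315,302), tray at (320,365), tree at (310,200). The top view shows the same canisters at (354,271), (396,270), (333,310) and (380,309), tray at (460,285), knob at (215,222) and two hung canisters at (197,207) and (236,263).

```bash
cat > h.py <<'E'
import numpy as np, cv2
def cloud(c):
    z=c["range_z"].astype(float);v,u=np.mgrid[:480,:640];K=c["K"]
    P=np.stack([(u-K[0,2])/K[0,0]*z,(v-K[1,2])/K[1,1]*z,z],-1)-c["t"]
    W=P@c["R"];W[z==0]=np.nan;return W
def ray(c,uv,h):
    d=c["R"].T@np.linalg.inv(c["K"])@np.array([uv[0],uv[1],1.]);o=-c["R"].T@c["t"]
    return o+d*(h-o[2])/d[2]
def blobs(W,lo,hi,box,minn=8,close=0):
    m=((W[...,2]>lo)&(W[...,2]<hi)&(W[...,0]>box[0])&(W[...,0]<box[1])&(W[...,1]>box[2])&(W[...,1]<box[3])).astype(np.uint8)
    if close:m=cv2.morphologyEx(m,cv2.MORPH_CLOSE,np.ones((close,close),np.uint8))
    n,l,s,_=cv2.connectedComponentsWithStats(m,connectivity=8);out=[]
    for i in range(1,n):
        q=W[(l==i)&np.isfinite(W[...,2])];
        if len(q)<minn:continue
        r=cv2.minAreaRect(q[:,:2].astype(np.float32));p=cv2.boxPoints(r)
        e=[p[1]-p[0],p[2]-p[1]];L=max(e,key=np.linalg.norm)
        out.append((np.round(r[0]),np.round(sorted(r[1])),round(float(np.degrees(np.arctan2(L[1],L[0]))%180),1),np.round(np.median(q[:,2])),len(q)))
    return out
E
python3 - <<'E'
from h import *
for n in("top","side"):
    c=dict(np.load(n+"0.npz"));W=cloud(c);print(n)
    f=W[(W[...,0]>480)&(W[...,0]<560)&(W[...,1]>-30)&(W[...,1]<60)];print("worktop z med",np.nanmedian(W[300:335,420:425,2] if n=="top" else f[:,2]))
    for lab,lo,hi,box in(("handle",80,108,(380,640,-150,110)),("lid",40,60,(380,640,-150,110)),("knob",165,200,(400,760,120,420)),("branch",122,150,(400,760,120,420)),("guard",95,125,(400,760,80,450))):
        print(lab);[print("  ",*b) for b in blobs(W,lo,hi,box,6)]
c=dict(np.load("top0.npz"))
for nm,uv,h in (("tray",(460,285),18),("tape?",(184,331),20),("pot",(332,194),32),("base",(225,230),12)):print(nm,ray(c,uv,h).round())
cr=c["color"][130:340,140:420];cv2.imwrite("pics/t1.png",cv2.convertScaleAbs(cv2.resize(cr,(784,588),interpolation=cv2.INTER_CUBIC),alpha=1.5))
E
```

```text
top
worktop z med 1.3370234661433984
handle
   [ 531. -122.] [12. 46.] 121.0 98.0 117
   [529. -25.] [12. 45.] 94.7 99.0 111
   [438.  26.] [12. 45.] 6.1 98.0 115
   [440. -84.] [12. 45.] 145.0 98.0 120
lid
   [529. -24.] [59. 59.] 133.1 52.0 437
   [ 532. -121.] [58. 60.] 179.7 52.0 424
   [440. -84.] [59. 60.] 88.7 52.0 437
   [438.  26.] [58. 60.] 44.5 52.0 441
knob
   [632. 268.] [12. 49.] 124.7 189.0 197
branch
   [750. 348.] [ 5. 25.] 126.2 123.0 20
   [757. 200.] [4. 9.] 78.9 123.0 9
   [723. 161.] [ 8. 77.] 39.6 124.0 63
   [697. 246.] [18. 90.] 167.4 135.0 210
   [728. 374.] [ 5. 34.] 138.9 124.0 29
   [701. 393.] [ 6. 21.] 153.8 124.0 21
   [668. 325.] [45. 90.] 36.8 135.0 332
   [683. 134.] [ 3. 11.] 26.3 123.0 9
   [653. 408.] [ 8. 64.] 170.8 124.0 57
   [665. 129.] [ 5. 18.] 18.4 124.0 14
   [646. 126.] [ 4. 13.] 0.9 123.0 13
   [599. 257.] [132. 177.] 71.6 135.0 798
   [606. 408.] [ 5. 21.] 9.2 124.0 21
   [584. 403.] [ 5. 14.] 22.9 123.0 11
   [563. 393.] [ 5. 23.] 33.5 124.0 17
guard
   [662. 383.] [ 55. 218.] 164.5 115.0 637
   [705. 156.] [ 24. 147.] 34.1 122.0 181

[... 453 characters left out ...]
.] [57. 58.] 163.8 53.0 331
knob
   [629. 266.] [17. 52.] 122.9 182.0 147
branch
   [635. 409.] [11. 41.] 170.4 124.0 18
   [687. 360.] [52. 93.] 89.6 137.0 112
   [600. 406.] [10. 14.] 174.5 125.0 7
   [739. 358.] [ 7. 33.] 125.8 125.0 14
   [596. 268.] [164. 245.] 132.3 135.0 584
   [755. 332.] [ 6. 19.] 114.9 124.0 8
   [704. 157.] [ 26. 151.] 35.9 124.0 71
guard
   [623. 403.] [ 34. 157.] 5.6 111.0 316
   [740. 359.] [17. 84.] 128.5 110.0 163
   [691. 332.] [26. 41.] 66.3 102.0 40
   [624. 261.] [14. 14.] 57.1 108.0 31
   [702. 156.] [ 27. 149.] 31.9 111.0 259
   [557. 241.] [39. 52.] 89.3 100.0 70
tray [ 495. -280.   18.]
tape? [392. 374.  20.]
pot [713.  24.  32.]
base [630. 281.  12.]
```

View pics/t1.png

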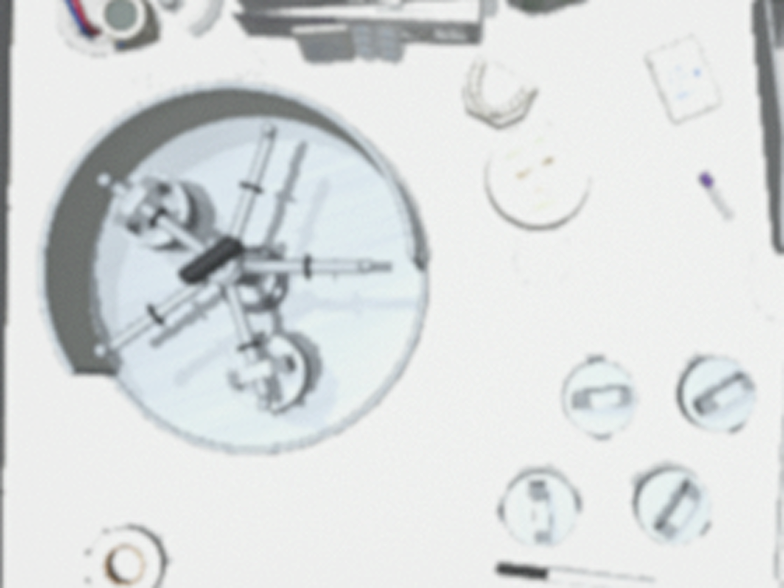

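Crop view (scale 2.8): the knob at (212,260) is aligned with the free branch at (100,350), with free branches also at (268,130) and (390,265). The hung canisters are at (155,205) and (270,370), and the guard gap runs from (80,372) to (425,268). So the axis is about (631,267), rotor x about 125°, and the opening is centred near 197°. I turn the tree first, since it is on the way.

```bash
cat >> h.py <<'E'
def plan(legs,step=40.):
    """legs: (x,y,z,yaw_deg); prints tool-frame rows: shift first, then turn"""
    from plant import sense
    s=sense();p=np.array(s["eef_pos"]);y=np.degrees(s["ee_rot"][2])
    print("now",round(s["clock"],1),p.round(1),"rpy",np.degrees(s["ee_rot"]).round(1),"F",np.round(s["ft_force"],2),"w",round(s["width"],1),"q7",round(s["joints"][6],2))
    for L in legs:
        d=np.array(L[:3])-p;c,q=np.cos(np.radians(y)),np.sin(np.radians(y))
        t=np.array([c*d[0]+q*d[1],q*d[0]-c*d[1],-d[2]]);n=max(1,int(np.ceil(np.linalg.norm(t)/step)))
        w=-((L[3]-y+180)%360-180);m=int(np.ceil(abs(w)/8.5))
        print(L,"shift",n,"x",(t/n/1000).round(4),"turn",m,"x",round(w/max(m,1),2));p=np.array(L[:3]);y=L[3]
E
python3 - <<'E'
from h import *
for n in("top","side"):
    W=cloud(dict(np.load(n+"0.npz")));d=W[...,:2]-[630.5,267];r=np.hypot(d[...,0],d[...,1]);a=np.degrees(np.arctan2(d[...,1],d[...,0]))%360
    m=(W[...,2]>80)&(W[...,2]<130)&(r>135)&(r<152);A=a[m];print(n,"guard gap",A[(A>60)&(A<200)].max(),A[A>200].min(),"r",np.median(r[m]))
    m=(W[...,2]>125)&(W[...,2]<150)&(r>70)&(r<118);print(np.histogram(a[m],36,(0,360))[0])
plan([(216,520,230,160.5),(320,330,230,160.5),(560,280,235,124.7),(630.5,267,235,124.7),(630.5,267,163,124.7)])
E
```

```text
top guard gap 124.12463177392479 272.9486979205256 r 143.70157321263252
[  0   0   0   7  49 118  36   0   0   0   0   0 105   0   0   0   0   0
  30 101  48  12   0   0   0   0  42  41   0   0   0   0   0  10  91   0]
side guard gap 126.32702550266524 271.65510421150054 r 142.92166306283542
[ 0  0  0  2 22 42 12  0  0  0  0  0 43  3  0  0  0  0 12 57 30  5  0  0
  0  0 29  7  0  0  0  0  0 12 51  0]
now 0.1 [216.4 612.2 230.2] rpy [-179.9    0.   160.5] F [-0.52 -0.53  0.08] w 85.5 q7 -0.04
(216, 520, 230, 160.5) shift 3 x [-0.0101 -0.029   0.0001] turn 1 x 0.03
(320, 330, 230, 160.5) shift 6 x [-0.0269 -0.0241  0.    ] turn 0 x -0.0
(560, 280, 235, 124.7) shift 7 x [-0.0347  0.0047 -0.0007] turn 5 x 7.16
(630.5, 267, 235, 124.7) shift 2 x [-0.0254  0.0253 -0.    ] turn 0 x -0.0
(630.5, 267, 163, 124.7) shift 2 x [0.    0.    0.036] turn 0 x -0.0
```

Request:
drive_tool:
  moves:
    - {"tx": -0.01,"ty": -0.029}
    - {"tx": -0.01,"ty": -0.029}
    - {"tx": -0.01,"ty": -0.029}
    - {"tx": -0.027,"ty": -0.024}
    - {"tx": -0.027,"ty": -0.024}
    - {"tx": -0.027,"ty": -0.024}
    - {"tx": -0.027,"ty": -0.024}
    - {"tx": -0.027,"ty": -0.024}
  claw: 0
  newtons: 40

```text
invalid input
```

Request:
drive_tool:
  moves:
    - {"tx": -0.027,"ty": -0.024}
    - {"tx": -0.035,"ty": 0.005,"tz": -0.001}
    - {"tx": -0.035,"ty": 0.005,"tz": -0.001}
    - {"tx": -0.035,"ty": 0.005,"tz": -0.001}
    - {"tx": -0.035,"ty": 0.005,"tz": -0.001}
    - {"tx": -0.035,"ty": 0.005,"tz": -0.001}
    - {"tx": -0.035,"ty": 0.005}
    - {"tx": -0.035,"ty": 0.005}

```text
invalid input
```

Request:
drive_tool:
  moves:
    - {"wz": 7.16}
    - {"wz": 7.16}
    - {"wz": 7.16}
    - {"wz": 7.16}
    - {"wz": 7.16}
    - {}
    - {}

```text
invalid input
```

```bash
python3 - <<'E'
from h import *
plan([(630.5,267,235,124.7),(630.5,267,163,124.7)])
E
```

```text
now 0.1 [216.4 612.2 230.2] rpy [-179.9    0.   160.5] F [-0.52 -0.53  0.08] w 85.5 q7 -0.04
(630.5, 267, 235, 124.7) shift 14 x [-0.0361 -0.0134 -0.0003] turn 5 x 7.17
(630.5, 267, 163, 124.7) shift 2 x [0.    0.    0.036] turn 0 x -0.0
```

Request:
drive_tool:
  moves:
    - {"tx": -0.01,"ty": -0.029,"tz": 0,"wx": 0,"wy": 0,"wz": 0}
    - {"tx": -0.01,"ty": -0.029,"tz": 0,"wx": 0,"wy": 0,"wz": 0}
    - {"tx": -0.01,"ty": -0.029,"tz": 0,"wx": 0,"wy": 0,"wz": 0}
  claw: 0
  newtons: 40

```text
clock: 0.4
eef_pos: [215.7, 519.3, 230.5]
ee_rot: [-3.14, 0.0, 2.802]
ft_force: [0.2, 0.1, -0.5]
width: 44.3
finger_force: 0.0
```

Request:
drive_tool:
  moves:
    - {"tx": -0.027,"ty": -0.024,"tz": 0,"wx": 0,"wy": 0,"wz": 0}
    - {"tx": -0.027,"ty": -0.024,"tz": 0,"wx": 0,"wy": 0,"wz": 0}
    - {"tx": -0.027,"ty": -0.024,"tz": 0,"wx": 0,"wy": 0,"wz": 0}
    - {"tx": -0.027,"ty": -0.024,"tz": 0,"wx": 0,"wy": 0,"wz": 0}
    - {"tx": -0.027,"ty": -0.024,"tz": 0,"wx": 0,"wy": 0,"wz": 0}
    - {"tx": -0.027,"ty": -0.024,"tz": 0,"wx": 0,"wy": 0,"wz": 0}
    - {"tx": -0.035,"ty": 0.005,"tz": -0.001,"wx": 0,"wy": 0,"wz": 0}
    - {"tx": -0.035,"ty": 0.005,"tz": -0.001,"wx": 0,"wy": 0,"wz": 0}

```text
clock: 1.2
eef_pos: [390.4, 315.8, 233.3]
ee_rot: [-3.141, -0.001, 2.802]
ft_force: [0.3, -0.6, 0.1]
width: 43.0
finger_force: 0.0
```

Request:
drive_tool:
  moves:
    - {"tx": -0.035,"ty": 0.005,"tz": -0.001,"wx": 0,"wy": 0,"wz": 0}
    - {"tx": -0.035,"ty": 0.005,"tz": -0.001,"wx": 0,"wy": 0,"wz": 0}
    - {"tx": -0.035,"ty": 0.005,"tz": -0.001,"wx": 0,"wy": 0,"wz": 0}
    - {"tx": -0.035,"ty": 0.005,"tz": 0,"wx": 0,"wy": 0,"wz": 0}
    - {"tx": -0.035,"ty": 0.005,"tz": 0,"wx": 0,"wy": 0,"wz": 0}

```text
clock: 1.7
eef_pos: [564.3, 281.8, 235.8]
ee_rot: [-3.141, -0.001, 2.802]
ft_force: [0.8, -0.4, 0.3]
width: 42.3
finger_force: 0.0
```

Request:
drive_tool:
  moves:
    - {"tx": 0,"ty": 0,"tz": 0,"wx": 0,"wy": 0,"wz": 7.16}
    - {"tx": 0,"ty": 0,"tz": 0,"wx": 0,"wy": 0,"wz": 7.16}
    - {"tx": 0,"ty": 0,"tz": 0,"wx": 0,"wy": 0,"wz": 7.16}
    - {"tx": 0,"ty": 0,"tz": 0,"wx": 0,"wy": 0,"wz": 7.16}
    - {"tx": 0,"ty": 0,"tz": 0,"wx": 0,"wy": 0,"wz": 7.16}
    - {"tx": 0,"ty": 0,"tz": 0,"wx": 0,"wy": 0,"wz": 0}

```text
clock: 2.3
eef_pos: [562.8, 282.5, 235.6]
ee_rot: [-3.14, 0.0, 2.177]
ft_force: [-0.9, 0.5, 0.6]
width: 42.7
finger_force: 0.0
```

```bash
python3 - <<'E'
from h import *
plan([(630.5,267,235,124.7),(630.5,267,163,124.7)])
E
```

```text
now 2.3 [562.8 282.5 235.6] rpy [-179.9    0.   124.8] F [-0.86  0.54  0.62] w 42.7 q7 0.23
(630.5, 267, 235, 124.7) shift 2 x [-0.0256  0.0234  0.0003] turn 1 x 0.06
(630.5, 267, 163, 124.7) shift 2 x [0.    0.    0.036] turn 0 x -0.0
```

Request:
drive_tool:
  moves:
    - {"tx": -0.0256,"ty": 0.0234,"tz": 0,"wx": 0,"wy": 0,"wz": 0}
    - {"tx": -0.0256,"ty": 0.0234,"tz": 0,"wx": 0,"wy": 0,"wz": 0}
    - {"tx": 0,"ty": 0,"tz": 0.025,"wx": 0,"wy": 0,"wz": 0}
    - {"tx": 0,"ty": 0,"tz": 0.025,"wx": 0,"wy": 0,"wz": 0}
    - {"tx": 0,"ty": 0,"tz": 0.022,"wx": 0,"wy": 0,"wz": 0}

```text
clock: 2.8
eef_pos: [630.6, 266.6, 162.5]
ee_rot: [-3.14, -0.001, 2.18]
ft_force: [-0.2, 0.6, 0.4]
width: 42.4
finger_force: 0.0
```

Request:
drive_tool:
  moves:
    - {"tx": 0,"ty": 0,"tz": 0,"wx": 0,"wy": 0,"wz": 0}
    - {"tx": 0,"ty": 0,"tz": 0,"wx": 0,"wy": 0,"wz": 0}
    - {"tx": 0,"ty": 0,"tz": 0,"wx": 0,"wy": 0,"wz": 0}
    - {"tx": 0,"ty": 0,"tz": 0,"wx": 0,"wy": 0,"wz": 0}
    - {"tx": 0,"ty": 0,"tz": 0,"wx": 0,"wy": 0,"wz": 0}
    - {"tx": 0,"ty": 0,"tz": 0,"wx": 0,"wy": 0,"wz": 0}
  claw: -1
  newtons: 40

```text
clock: 3.4
eef_pos: [631.0, 266.9, 164.8]
ee_rot: [3.141, 0.0, 2.177]
ft_force: [-0.5, -0.2, -2.7]
width: 10.9
finger_force: 41.8
```

Gripped the knob (about 11 mm wide). Turning it 74°.

Request:
drive_tool:
  moves:
    - {"tx": 0,"ty": 0,"tz": 0,"wx": 0,"wy": 0,"wz": -4}
    - {"tx": 0,"ty": 0,"tz": 0,"wx": 0,"wy": 0,"wz": -6}
    - {"tx": 0,"ty": 0,"tz": 0,"wx": 0,"wy": 0,"wz": -6}
    - {"tx": 0,"ty": 0,"tz": 0,"wx": 0,"wy": 0,"wz": -6}
    - {"tx": 0,"ty": 0,"tz": 0,"wx": 0,"wy": 0,"wz": -6}
    - {"tx": 0,"ty": 0,"tz": 0,"wx": 0,"wy": 0,"wz": -6}
    - {"tx": 0,"ty": 0,"tz": 0,"wx": 0,"wy": 0,"wz": -6}

```text
clock: 4.1
eef_pos: [631.6, 267.8, 164.8]
ee_rot: [3.139, 0.001, 2.879]
ft_force: [0.5, 1.4, -3.4]
width: 11.2
finger_force: 41.6
```

Request:
drive_tool:
  moves:
    - {"tx": 0,"ty": 0,"tz": 0,"wx": 0,"wy": 0,"wz": -6}
    - {"tx": 0,"ty": 0,"tz": 0,"wx": 0,"wy": 0,"wz": -6}
    - {"tx": 0,"ty": 0,"tz": 0,"wx": 0,"wy": 0,"wz": -6}
    - {"tx": 0,"ty": 0,"tz": 0,"wx": 0,"wy": 0,"wz": -6}
    - {"tx": 0,"ty": 0,"tz": 0,"wx": 0,"wy": 0,"wz": -6}
    - {"tx": 0,"ty": 0,"tz": 0,"wx": 0,"wy": 0,"wz": -4}
    - {"tx": 0,"ty": 0,"tz": 0,"wx": 0,"wy": 0,"wz": 0}
    - {"tx": 0,"ty": 0,"tz": 0,"wx": 0,"wy": 0,"wz": 0}

```text
clock: 4.9
eef_pos: [631.5, 268.6, 164.8]
ee_rot: [3.14, 0.003, -2.815]
ft_force: [2.3, 3.1, -3.7]
width: 11.2
finger_force: 41.7
```

Request:
drive_tool:
  moves:
    - {"tx": 0,"ty": 0,"tz": 0,"wx": 0,"wy": 0,"wz": 0}
    - {"tx": 0,"ty": 0,"tz": 0,"wx": 0,"wy": 0,"wz": 0}
    - {"tx": 0,"ty": 0,"tz": 0,"wx": 0,"wy": 0,"wz": 0}
    - {"tx": 0,"ty": 0,"tz": 0,"wx": 0,"wy": 0,"wz": 0}
    - {"tx": 0,"ty": 0,"tz": -0.03,"wx": 0,"wy": 0,"wz": 0}
    - {"tx": 0,"ty": 0,"tz": -0.04,"wx": 0,"wy": 0,"wz": 0}
  claw: 0

```text
clock: 5.5
eef_pos: [629.5, 265.8, 232.5]
ee_rot: [-3.14, -0.007, -2.815]
ft_force: [0.1, -0.2, 0.8]
width: 43.0
finger_force: 0.0
```

```bash
cat > look.py <<'E'
from h import *
from plant import capture
import sys
def look(tag,tree=True,sides=("top","side")):
    for n in sides:
        c=capture(n);np.savez(f"{n}_{tag}.npz",**c);W=cloud(c);print(n)
        for lab,lo,hi,box in(("handle",85,108,(380,640,-420,110)),)+((("knob",170,200,(400,760,120,420)),) if tree else ()):
            print(lab);[print("  ",*b) for b in blobs(W,lo,hi,box,15)]
E
python3 - <<'E'
from look import *
look("1")
plan([(530,200,230,90),(437,27,160,96),(437,27,62,96)])
E
```

```text
top
handle
   [ 531. -122.] [12. 46.] 121.3 99.0 116
   [529. -25.] [12. 45.] 94.7 98.0 109
   [438.  26.] [12. 45.] 6.2 98.0 116
   [439. -84.] [12. 45.] 146.0 98.0 117
knob
   [621. 264.] [12. 28.] 18.5 189.0 101
side
handle
   [435.  27.] [18. 46.] 7.5 99.0 83
   [527. -26.] [14. 47.] 92.1 98.0 74
   [437. -83.] [15. 46.] 144.8 97.0 91
   [ 529. -122.] [17. 48.] 119.9 98.0 92
knob
   [630. 268.] [18. 53.] 17.2 186.0 122
now 5.6 [634.2 268.4 241.4] rpy [ 179.9    0.8 -161.3] F [0.02 0.39 0.8 ] w 42.7 q7 1.39
(530, 200, 230, 90) shift 4 x [ 0.0302 -0.0078  0.0029] turn 13 x 8.36
(437, 27, 160, 96) shift 6 x [-0.0288 -0.0155  0.0117] turn 1 x -6.0
(437, 27, 62, 96) shift 3 x [0.     0.     0.0327] turn 0 x 0.0
```

Request:
drive_tool:
  moves:
    - {"tx": 0.0302,"ty": -0.0078,"tz": 0.003,"wx": 0,"wy": 0,"wz": 0}
    - {"tx": 0.0302,"ty": -0.0078,"tz": 0.003,"wx": 0,"wy": 0,"wz": 0}
    - {"tx": 0.0302,"ty": -0.0078,"tz": 0.003,"wx": 0,"wy": 0,"wz": 0}
    - {"tx": 0.0302,"ty": -0.0078,"tz": 0.003,"wx": 0,"wy": 0,"wz": 0}
    - {"tx": 0,"ty": 0,"tz": 0,"wx": 0,"wy": 0,"wz": 7.9}
    - {"tx": 0,"ty": 0,"tz": 0,"wx": 0,"wy": 0,"wz": 7.9}
    - {"tx": 0,"ty": 0,"tz": 0,"wx": 0,"wy": 0,"wz": 7.9}
    - {"tx": 0,"ty": 0,"tz": 0,"wx": 0,"wy": 0,"wz": 7.9}
  claw: 0.8

```text
clock: 6.4
eef_pos: [526.5, 198.3, 222.5]
ee_rot: [3.142, 0.0, 2.911]
ft_force: [-0.6, -0.1, 0.2]
width: 76.8
finger_force: 0.0
```

Request:
drive_tool:
  moves:
    - {"tx": 0,"ty": 0,"tz": 0,"wx": 0,"wy": 0,"wz": 7.9}
    - {"tx": 0,"ty": 0,"tz": 0,"wx": 0,"wy": 0,"wz": 7.9}
    - {"tx": 0,"ty": 0,"tz": 0,"wx": 0,"wy": 0,"wz": 7.9}
    - {"tx": 0,"ty": 0,"tz": 0,"wx": 0,"wy": 0,"wz": 7.9}
    - {"tx": 0,"ty": 0,"tz": 0,"wx": 0,"wy": 0,"wz": 7.9}
    - {"tx": 0,"ty": 0,"tz": 0,"wx": 0,"wy": 0,"wz": 7.9}
    - {"tx": 0,"ty": 0,"tz": 0,"wx": 0,"wy": 0,"wz": 7.9}
    - {"tx": 0,"ty": 0,"tz": 0,"wx": 0,"wy": 0,"wz": 7.9}

```text
clock: 7.2
eef_pos: [526.5, 198.5, 222.5]
ee_rot: [3.141, 0.0, 1.808]
ft_force: [-0.4, -0.1, 0.5]
width: 76.7
finger_force: 0.0
```

Request:
drive_tool:
  moves:
    - {"tx": 0,"ty": 0,"tz": 0,"wx": 0,"wy": 0,"wz": 7.9}
    - {"tx": -0.0265,"ty": -0.019,"tz": 0.01,"wx": 0,"wy": 0,"wz": 0}
    - {"tx": -0.0265,"ty": -0.019,"tz": 0.01,"wx": 0,"wy": 0,"wz": 0}
    - {"tx": -0.0265,"ty": -0.019,"tz": 0.01,"wx": 0,"wy": 0,"wz": 0}
    - {"tx": -0.0265,"ty": -0.019,"tz": 0.01,"wx": 0,"wy": 0,"wz": 0}
    - {"tx": -0.0265,"ty": -0.019,"tz": 0.01,"wx": 0,"wy": 0,"wz": 0}
    - {"tx": -0.0265,"ty": -0.019,"tz": 0.01,"wx": 0,"wy": 0,"wz": 0}
    - {"tx": 0,"ty": 0,"tz": 0,"wx": 0,"wy": 0,"wz": 0}

```text
clock: 8.0
eef_pos: [426.3, 24.3, 161.6]
ee_rot: [-3.136, 0.002, 1.669]
ft_force: [-1.3, -0.7, -0.0]
width: 76.8
finger_force: 0.0
```

```bash
python3 - <<'E'
from h import *
plan([(437,27,160,96),(437,27,62,96)])
E
```

```text
now 8.0 [426.3  24.3 161.6] rpy [-1.797e+02  1.000e-01  9.560e+01] F [-1.29 -0.7  -0.01] w 76.8 q7 0.21
(437, 27, 160, 96) shift 1 x [0.0017 0.0109 0.0016] turn 1 x -0.4
(437, 27, 62, 96) shift 3 x [0.     0.     0.0327] turn 0 x 0.0
```

Descending on A, gripping, then lifting and hefting.

Request:
drive_tool:
  moves:
    - {"tx": 0.0017,"ty": 0.0109,"tz": 0,"wx": 0,"wy": 0,"wz": 0}
    - {"tx": 0,"ty": 0,"tz": 0.034,"wx": 0,"wy": 0,"wz": 0}
    - {"tx": 0,"ty": 0,"tz": 0.034,"wx": 0,"wy": 0,"wz": 0}
    - {"tx": 0,"ty": 0,"tz": 0.03,"wx": 0,"wy": 0,"wz": 0}
    - {"tx": 0,"ty": 0,"tz": 0,"wx": 0,"wy": 0,"wz": 0}

```text
clock: 8.5
eef_pos: [440.3, 32.8, 61.7]
ee_rot: [-3.137, -0.001, 1.678]
ft_force: [-0.2, -0.2, 1.1]
width: 76.9
finger_force: 0.0
```

Request:
drive_tool:
  moves:
    - {"tx": 0,"ty": 0,"tz": 0,"wx": 0,"wy": 0,"wz": 0}
    - {"tx": 0,"ty": 0,"tz": 0,"wx": 0,"wy": 0,"wz": 0}
    - {"tx": 0,"ty": 0,"tz": 0,"wx": 0,"wy": 0,"wz": 0}
    - {"tx": 0,"ty": 0,"tz": 0,"wx": 0,"wy": 0,"wz": 0}
    - {"tx": 0,"ty": 0,"tz": 0,"wx": 0,"wy": 0,"wz": 0}
  claw: -1
  newtons: 50

```text
clock: 9.0
eef_pos: [441.7, 31.6, 65.7]
ee_rot: [3.138, -0.0, 1.676]
ft_force: [-0.2, -0.2, 7.3]
width: 45.3
finger_force: 50.4
```

Request:
drive_tool:
  moves:
    - {"tx": 0,"ty": 0,"tz": -0.03,"wx": 0,"wy": 0,"wz": 0}
    - {"tx": 0,"ty": 0,"tz": -0.03,"wx": 0,"wy": 0,"wz": 0}
    - {"tx": 0,"ty": 0,"tz": -0.03,"wx": 0,"wy": 0,"wz": 0}
    - {"tx": 0,"ty": 0,"tz": 0,"wx": 0,"wy": 0,"wz": 0}
    - {"tx": 0,"ty": 0,"tz": 0,"wx": 0,"wy": 0,"wz": 0}
    - {"tx": 0,"ty": 0,"tz": 0,"wx": 0,"wy": 0,"wz": 0}
    - {"tx": 0,"ty": 0,"tz": 0,"wx": 0,"wy": 0,"wz": 0}
    - {"tx": 0,"ty": 0,"tz": 0,"wx": 0,"wy": 0,"wz": 0}

```text
clock: 9.8
eef_pos: [439.9, 31.3, 153.4]
ee_rot: [-3.139, 0.0, 1.676]
ft_force: [0.5, 0.1, -1.0]
width: 45.5
finger_force: 52.0
```

```bash
python3 - <<'E'
from h import *
# hang: seat 88 mm from axis at 198.5 deg; canister z 62 -> TCP z = 62 + grip offset 62
u=np.array([np.cos(np.radians(198.5)),np.sin(np.radians(198.5))]);ax=np.array([630.5,267])
f=lambda r:tuple((ax+r*u).round(1));print(f(88),f(190))
plan([(*f(190),200,18.5)]);plan([(430,-250,160,96)])
E
```

```text
(np.float64(547.0), np.float64(239.1)) (np.float64(450.3), np.float64(206.7))
now 9.8 [439.9  31.3 153.4] rpy [-179.9    0.    96. ] F [ 0.48  0.12 -1.02] w 45.5 q7 0.22
(np.float64(450.3), np.float64(206.7), 200, 18.5) shift 5 x [ 0.0347  0.0057 -0.0093] turn 10 x 7.75
now 9.8 [439.9  31.3 153.4] rpy [-179.9    0.    96. ] F [ 0.48  0.12 -1.02] w 45.5 q7 0.22
(430, -250, 160, 96) shift 8 x [-0.0348 -0.0049 -0.0008] turn 1 x 0.03
```

Request:
drive_tool:
  moves:
    - {"tx": 0.0347,"ty": 0.0057,"tz": 0,"wx": 0,"wy": 0,"wz": 0}
    - {"tx": 0.0347,"ty": 0.0057,"tz": 0,"wx": 0,"wy": 0,"wz": 0}
    - {"tx": 0.0347,"ty": 0.0057,"tz": 0,"wx": 0,"wy": 0,"wz": 0}
    - {"tx": 0.0347,"ty": 0.0057,"tz": 0,"wx": 0,"wy": 0,"wz": 0}
    - {"tx": 0.0347,"ty": 0.0057,"tz": 0,"wx": 0,"wy": 0,"wz": 0}
    - {"tx": 0,"ty": 0,"tz": 0,"wx": 0,"wy": 0,"wz": 7.75}
    - {"tx": 0,"ty": 0,"tz": 0,"wx": 0,"wy": 0,"wz": 7.75}
    - {"tx": 0,"ty": 0,"tz": 0,"wx": 0,"wy": 0,"wz": 7.75}

```text
clock: 10.6
eef_pos: [450.3, 207.1, 153.5]
ee_rot: [-3.141, 0.001, 1.266]
ft_force: [-0.2, -0.7, -1.0]
width: 45.5
finger_force: 52.0
```

Request:
drive_tool:
  moves:
    - {"tx": 0,"ty": 0,"tz": 0,"wx": 0,"wy": 0,"wz": 7.75}
    - {"tx": 0,"ty": 0,"tz": 0,"wx": 0,"wy": 0,"wz": 7.75}
    - {"tx": 0,"ty": 0,"tz": 0,"wx": 0,"wy": 0,"wz": 7.75}
    - {"tx": 0,"ty": 0,"tz": 0,"wx": 0,"wy": 0,"wz": 7.75}
    - {"tx": 0,"ty": 0,"tz": 0,"wx": 0,"wy": 0,"wz": 7.75}
    - {"tx": 0,"ty": 0,"tz": 0,"wx": 0,"wy": 0,"wz": 7.75}
    - {"tx": 0,"ty": 0,"tz": 0,"wx": 0,"wy": 0,"wz": 7.75}
    - {"tx": 0,"ty": 0,"tz": 0,"wx": 0,"wy": 0,"wz": 0}

```text
clock: 11.4
eef_pos: [450.2, 207.0, 153.5]
ee_rot: [3.14, 0.002, 0.324]
ft_force: [0.3, -0.3, -1.4]
width: 45.1
finger_force: 51.9
```

```bash
python3 - <<'E'
from look import *
plan([(450.3,206.7,127.7,18.5)])
from plant import capture
c=capture("side");np.savez("side_2.npz",**c);W=cloud(c)
for lo,hi in((130,148),(170,200)):[print(*b) for b in blobs(W,lo,hi,(380,760,120,420),10)]
cv2.imwrite("pics/s2.png",cv2.convertScaleAbs(cv2.resize(c["color"][120:320,190:400],None,fx=2.8,fy=2.8,interpolation=cv2.INTER_CUBIC),alpha=1.2))
E
```

```text
now 11.4 [450.2 207.  153.5] rpy [1.799e+02 1.000e-01 1.860e+01] F [ 0.27 -0.25 -1.37] w 45.1 q7 -1.17
(450.3, 206.7, 127.7, 18.5) shift 1 x [-0.      0.0003  0.0258] turn 1 x 0.06
[680. 339.] [ 9. 53.] 60.0 137.0 36
[613. 247.] [141. 218.] 144.3 136.0 537
[437. 204.] [53. 62.] 124.4 141.0 231
[630. 266.] [21. 52.] 18.1 185.0 125
[448. 205.] [25. 73.] 106.7 185.0 145
```

View pics/s2.png

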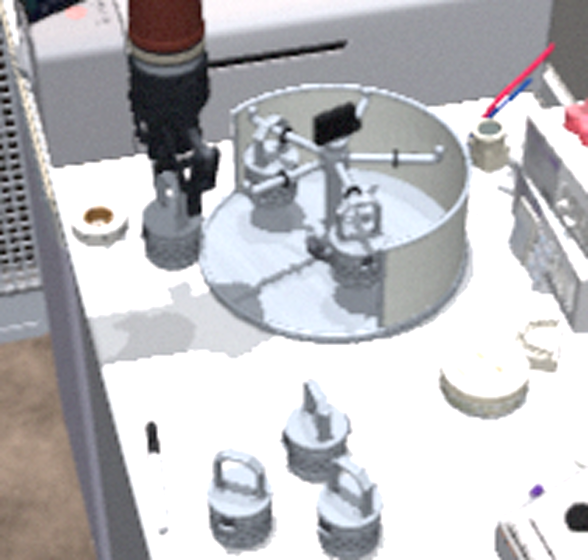

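Canister A is held upright in the crop at (170,220), with the free branch tip at (250,190) facing it. I'll lower, thread it over the branch, and check before seating it.

Request:
drive_tool:
  moves:
    - {"tx": 0,"ty": 0,"tz": 0.026,"wx": 0,"wy": 0,"wz": 0}
    - {"tx": 0.027,"ty": 0,"tz": 0,"wx": 0,"wy": 0,"wz": 0}
    - {"tx": 0.02,"ty": 0,"tz": 0,"wx": 0,"wy": 0,"wz": 0}
    - {"tx": 0.02,"ty": 0,"tz": 0,"wx": 0,"wy": 0,"wz": 0}
    - {"tx": 0.02,"ty": 0,"tz": 0,"wx": 0,"wy": 0,"wz": 0}
    - {"tx": 0.02,"ty": 0,"tz": 0,"wx": 0,"wy": 0,"wz": 0}
    - {"tx": 0,"ty": 0,"tz": 0,"wx": 0,"wy": 0,"wz": 0}

```text
clock: 12.15
eef_pos: [554.5, 241.5, 127.9]
ee_rot: [3.141, -0.002, 0.327]
ft_force: [-0.1, -0.6, -1.2]
width: 45.0
finger_force: 52.0
```

Request:
drive_tool:
  moves:
    - {"tx": 0,"ty": 0,"tz": 0.008,"wx": 0,"wy": 0,"wz": 0}
    - {"tx": 0,"ty": 0,"tz": 0.008,"wx": 0,"wy": 0,"wz": 0}
    - {"tx": 0,"ty": 0,"tz": 0.005,"wx": 0,"wy": 0,"wz": 0}
    - {"tx": 0,"ty": 0,"tz": 0,"wx": 0,"wy": 0,"wz": 0}

```text
clock: 12.55
eef_pos: [550.6, 240.7, 106.0]
ee_rot: [-3.141, 0.003, 0.324]
ft_force: [-0.9, -0.0, -1.1]
width: 45.1
finger_force: 52.0
```

```bash
python3 - <<'E'
from look import *
plan([])
c=dict(capture("side"));W=cloud(c)
[print(*b) for b in blobs(W,80,100,(500,600,190,290),10)]
cv2.imwrite("pics/s3.png",cv2.convertScaleAbs(cv2.resize(c["color"][130:250,220:370],None,fx=4,fy=4,interpolation=cv2.INTER_CUBIC),alpha=1.2))
E
```

```text
now 12.6 [550.6 240.7 106. ] rpy [-180.     0.2   18.5] F [-0.94 -0.05 -1.1 ] w 45.1 q7 -1.16
[537. 238.] [56. 65.] 111.0 94.0 220
```

View pics/s3.png

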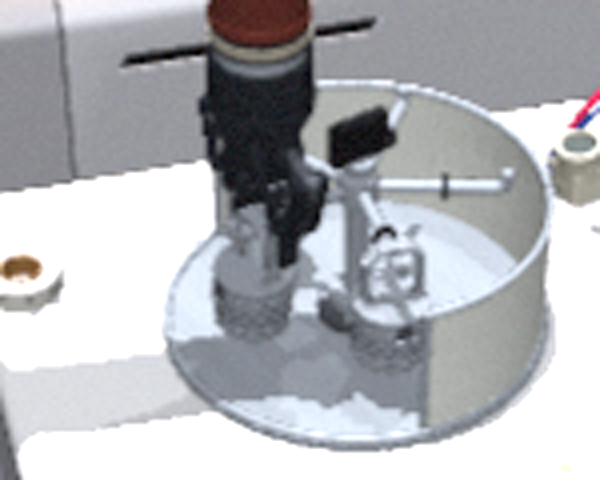

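The rod tip shows through the handle at about (240,235). I'll nudge inward, seat it and release.

Request:
drive_tool:
  moves:
    - {"tx": 0.003,"ty": 0,"tz": 0.001,"wx": 0,"wy": 0,"wz": 0}
    - {"tx": 0,"ty": 0,"tz": 0.002,"wx": 0,"wy": 0,"wz": 0}
    - {"tx": 0,"ty": 0,"tz": 0,"wx": 0,"wy": 0,"wz": 0}
    - {"tx": 0,"ty": 0,"tz": 0,"wx": 0,"wy": 0,"wz": 0}

```text
clock: 13.0
eef_pos: [555.1, 241.9, 104.5]
ee_rot: [3.142, -0.0, 0.323]
ft_force: [0.4, -0.8, -0.5]
width: 45.1
finger_force: 52.0
```

Request:
drive_tool:
  moves:
    - {"tx": 0,"ty": 0,"tz": 0,"wx": 0,"wy": 0,"wz": 0}
    - {"tx": 0,"ty": 0,"tz": 0,"wx": 0,"wy": 0,"wz": 0}
    - {"tx": 0,"ty": 0,"tz": 0,"wx": 0,"wy": 0,"wz": 0}
    - {"tx": 0,"ty": 0,"tz": 0,"wx": 0,"wy": 0,"wz": 0}
    - {"tx": 0,"ty": 0,"tz": -0.02,"wx": 0,"wy": 0,"wz": 0}
    - {"tx": 0,"ty": 0,"tz": -0.03,"wx": 0,"wy": 0,"wz": 0}
    - {"tx": 0,"ty": 0,"tz": -0.04,"wx": 0,"wy": 0,"wz": 0}
    - {"tx": 0,"ty": 0,"tz": -0.04,"wx": 0,"wy": 0,"wz": 0}
  claw: 0.45

```text
clock: 13.8
eef_pos: [554.6, 241.7, 235.4]
ee_rot: [3.141, 0.001, 0.323]
ft_force: [0.8, 0.9, -0.8]
width: 61.6
finger_force: 0.0
```

```bash
python3 - <<'E'
from look import *
c=dict(capture("side"));W=cloud(c)
[print(*b) for b in blobs(W,136,150,(480,640,150,300),5)]
look("3")
plan([(470,20,235,5),(528,-25,165,5),(528,-25,70,5)])
E
```

```text
[623. 263.] [33. 34.] 157.2 141.0 51
[629. 240.] [5. 9.] 94.9 138.0 5
[547. 239.] [32. 50.] 173.3 139.0 72
[582. 248.] [ 6. 10.] 74.6 138.0 6
[628. 188.] [27. 69.] 80.2 140.0 68
top
handle
   [ 531. -123.] [12. 46.] 120.9 98.0 115
   [529. -25.] [12. 45.] 94.6 98.0 108
   [440. -84.] [12. 45.] 145.5 98.0 117
knob
   [632. 268.] [12. 50.] 18.8 189.0 182
side
handle
   [527. -28.] [13. 46.] 93.1 98.0 75
   [437. -83.] [16. 48.] 149.6 98.0 95
   [ 528. -121.] [15. 48.] 121.1 98.0 90
knob
   [630. 267.] [19. 50.] 6.1 185.0 125
now 13.9 [556.8 241.7 237.6] rpy [-180.    -0.4   18.5] F [ 0.27  0.04 -0.72] w 62.1 q7 -1.26
(470, 20, 235, 5) shift 6 x [-0.0255  0.0304  0.0004] turn 2 x 6.76
(528, -25, 165, 5) shift 3 x [0.018  0.0166 0.0233] turn 0 x 0.0
(528, -25, 70, 5) shift 3 x [0.     0.     0.0317] turn 0 x 0.0
```

A is hanging with its handle at (547,239), z 139. Next is B.

Request:
drive_tool:
  moves:
    - {"tx": -0.0255,"ty": 0.0304,"tz": 0,"wx": 0,"wy": 0,"wz": 0}
    - {"tx": -0.0255,"ty": 0.0304,"tz": 0,"wx": 0,"wy": 0,"wz": 0}
    - {"tx": -0.0255,"ty": 0.0304,"tz": 0,"wx": 0,"wy": 0,"wz": 0}
    - {"tx": -0.0255,"ty": 0.0304,"tz": 0,"wx": 0,"wy": 0,"wz": 0}
    - {"tx": -0.0255,"ty": 0.0304,"tz": 0,"wx": 0,"wy": 0,"wz": 0}
    - {"tx": -0.0255,"ty": 0.0304,"tz": 0,"wx": 0,"wy": 0,"wz": 0}
    - {"tx": 0,"ty": 0,"tz": 0,"wx": 0,"wy": 0,"wz": 7}
    - {"tx": 0,"ty": 0,"tz": 0,"wx": 0,"wy": 0,"wz": 7}
  claw: 0.8

```text
clock: 14.75
eef_pos: [466.5, 18.9, 233.6]
ee_rot: [-3.141, 0.002, 0.07]
ft_force: [0.5, 0.5, 0.0]
width: 76.8
finger_force: 0.0
```

Request:
drive_tool:
  moves:
    - {"tx": 0.018,"ty": 0.0166,"tz": 0.023,"wx": 0,"wy": 0,"wz": 0}
    - {"tx": 0.018,"ty": 0.0166,"tz": 0.023,"wx": 0,"wy": 0,"wz": 0}
    - {"tx": 0.018,"ty": 0.0166,"tz": 0.023,"wx": 0,"wy": 0,"wz": 0}
    - {"tx": 0,"ty": 0,"tz": 0,"wx": 0,"wy": 0,"wz": 0}
    - {"tx": 0,"ty": 0,"tz": 0,"wx": 0,"wy": 0,"wz": 0}

```text
clock: 15.25
eef_pos: [524.5, -25.2, 164.1]
ee_rot: [-3.141, 0.004, 0.078]
ft_force: [-0.2, 0.3, 0.2]
width: 76.7
finger_force: 0.0
```

```bash
python3 - <<'E'
from h import *
plan([(528.5,-26,68,4.5)])
E
```

```text
now 15.2 [524.5 -25.2 164.1] rpy [-180.     0.2    4.5] F [-0.2   0.25  0.19] w 76.7 q7 -0.93
(528.5, -26, 68, 4.5) shift 3 x [0.0013 0.0004 0.032 ] turn 1 x -0.04
```

Request:
drive_tool:
  moves:
    - {"tx": 0.004,"ty": 0.001,"tz": 0.032,"wx": 0,"wy": 0,"wz": 0}
    - {"tx": 0,"ty": 0,"tz": 0.032,"wx": 0,"wy": 0,"wz": 0}
    - {"tx": 0,"ty": 0,"tz": 0.032,"wx": 0,"wy": 0,"wz": 0}
    - {"tx": 0,"ty": 0,"tz": 0,"wx": 0,"wy": 0,"wz": 0}

```text
clock: 15.65
eef_pos: [526.5, -23.7, 66.8]
ee_rot: [-3.139, 0.008, 0.08]
ft_force: [-0.8, 0.9, -0.2]
width: 76.7
finger_force: 0.0
```

Request:
drive_tool:
  moves:
    - {"tx": 0,"ty": 0,"tz": 0,"wx": 0,"wy": 0,"wz": 0}
    - {"tx": 0,"ty": 0,"tz": 0,"wx": 0,"wy": 0,"wz": 0}
    - {"tx": 0,"ty": 0,"tz": 0,"wx": 0,"wy": 0,"wz": 0}
    - {"tx": 0,"ty": 0,"tz": 0,"wx": 0,"wy": 0,"wz": 0}
    - {"tx": 0,"ty": 0,"tz": 0,"wx": 0,"wy": 0,"wz": 0}
  claw: -1
  newtons: 50

```text
clock: 16.15
eef_pos: [531.0, -25.5, 71.6]
ee_rot: [-3.141, -0.004, 0.08]
ft_force: [-1.0, 1.9, 6.3]
width: 44.8
finger_force: 51.3
```

Request:
drive_tool:
  moves:
    - {"tx": 0,"ty": 0,"tz": -0.03,"wx": 0,"wy": 0,"wz": 0}
    - {"tx": 0,"ty": 0,"tz": -0.03,"wx": 0,"wy": 0,"wz": 0}
    - {"tx": 0,"ty": 0,"tz": -0.03,"wx": 0,"wy": 0,"wz": 0}
    - {"tx": 0,"ty": 0,"tz": 0,"wx": 0,"wy": 0,"wz": 0}
    - {"tx": 0,"ty": 0,"tz": 0,"wx": 0,"wy": 0,"wz": 0}
    - {"tx": 0,"ty": 0,"tz": 0,"wx": 0,"wy": 0,"wz": 0}
    - {"tx": 0,"ty": 0,"tz": 0,"wx": 0,"wy": 0,"wz": 0}
    - {"tx": 0,"ty": 0,"tz": 0,"wx": 0,"wy": 0,"wz": 0}

```text
clock: 16.95
eef_pos: [529.0, -25.6, 158.1]
ee_rot: [-3.142, 0.002, 0.079]
ft_force: [-0.2, -0.5, -4.7]
width: 44.6
finger_force: 54.0
```

```bash
python3 - <<'E'
from look import *
plan([(550,-280,160,4.5)]);plan([(450,207,160,18.5)])
W=cloud(dict(np.load("top_3.npz")))
m=(W[...,2]>10)&(W[...,2]<26)&(W[...,0]>330)&(W[...,0]<660)&(W[...,1]>-400)&(W[...,1]<-165)
print("tray",cv2.minAreaRect(W[m][:,:2].astype(np.float32)), np.nanmedian(W[270:300,450:470,2]))
E
```

```text
now 16.9 [529.  -25.6 158.1] rpy [-1.8e+02  1.0e-01  4.5e+00] F [-0.19 -0.51 -4.71] w 44.6 q7 -0.92
(550, -280, 160, 4.5) shift 7 x [ 0.0001  0.0365 -0.0003] turn 1 x 0.03
now 16.9 [529.  -25.6 158.1] rpy [-1.8e+02  1.0e-01  4.5e+00] F [-0.19 -0.51 -4.71] w 44.6 q7 -0.92
(450, 207, 160, 18.5) shift 7 x [-0.0086 -0.034  -0.0003] turn 2 x -6.99
tray ((503.23565673828125, -282.3141784667969), (213.41368103027344, 313.07794189453125), 89.53390502929688) 0.9985016917286659
```

B is loaded (4.7 N). I raise it over D and take it to the tray.

Request:
drive_tool:
  moves:
    - {"tx": 0,"ty": 0,"tz": -0.03,"wx": 0,"wy": 0,"wz": 0}
    - {"tx": 0,"ty": 0,"tz": -0.03,"wx": 0,"wy": 0,"wz": 0}
    - {"tx": 0.003,"ty": 0.032,"tz": 0,"wx": 0,"wy": 0,"wz": 0}
    - {"tx": 0.003,"ty": 0.032,"tz": 0,"wx": 0,"wy": 0,"wz": 0}
    - {"tx": 0.003,"ty": 0.032,"tz": 0,"wx": 0,"wy": 0,"wz": 0}
    - {"tx": 0.003,"ty": 0.032,"tz": 0,"wx": 0,"wy": 0,"wz": 0}
    - {"tx": 0.003,"ty": 0.032,"tz": 0,"wx": 0,"wy": 0,"wz": 0}
    - {"tx": 0.003,"ty": 0.032,"tz": 0,"wx": 0,"wy": 0,"wz": 0}

```text
clock: 17.75
eef_pos: [562.6, -216.8, 218.3]
ee_rot: [-3.141, 0.002, 0.079]
ft_force: [0.3, 0.9, -4.0]
width: 44.6
finger_force: 54.0
```

Request:
drive_tool:
  moves:
    - {"tx": 0.002,"ty": 0.032,"tz": 0,"wx": 0,"wy": 0,"wz": 0}
    - {"tx": 0.002,"ty": 0.032,"tz": 0,"wx": 0,"wy": 0,"wz": 0}
    - {"tx": 0,"ty": 0,"tz": 0.04,"wx": 0,"wy": 0,"wz": 0}
    - {"tx": 0,"ty": 0,"tz": 0.04,"wx": 0,"wy": 0,"wz": 0}
    - {"tx": 0,"ty": 0,"tz": 0.035,"wx": 0,"wy": 0,"wz": 0}
    - {"tx": 0,"ty": 0,"tz": 0.015,"wx": 0,"wy": 0,"wz": 0}
    - {"tx": 0,"ty": 0,"tz": 0,"wx": 0,"wy": 0,"wz": 0}
    - {"tx": 0,"ty": 0,"tz": 0,"wx": 0,"wy": 0,"wz": 0}

```text
clock: 18.55
eef_pos: [572.7, -280.3, 90.5]
ee_rot: [3.139, -0.001, 0.079]
ft_force: [0.6, -0.9, -3.5]
width: 44.7
finger_force: 54.0
```

```bash
python3 - <<'E'
from look import *
plan([(570,-280,75,4.5)])
E
```

```text
now 18.6 [ 572.7 -280.3   90.5] rpy [ 1.799e+02 -1.000e-01  4.500e+00] F [ 0.64 -0.88 -3.46] w 44.7 q7 -0.54
(570, -280, 75, 4.5) shift 1 x [-0.0026 -0.0005  0.0155] turn 1 x 0.03
```

Request:
drive_tool:
  moves:
    - {"tx": -0.002,"ty": 0,"tz": 0.008,"wx": 0,"wy": 0,"wz": 0}
    - {"tx": 0,"ty": 0,"tz": 0.006,"wx": 0,"wy": 0,"wz": 0}
    - {"tx": 0,"ty": 0,"tz": 0.003,"wx": 0,"wy": 0,"wz": 0}
    - {"tx": 0,"ty": 0,"tz": 0,"wx": 0,"wy": 0,"wz": 0}

```text
clock: 18.95
eef_pos: [570.2, -279.5, 73.3]
ee_rot: [-3.142, -0.001, 0.079]
ft_force: [-2.1, 0.6, -0.8]
width: 44.6
finger_force: 54.5
```

Request:
drive_tool:
  moves:
    - {"tx": 0,"ty": 0,"tz": 0,"wx": 0,"wy": 0,"wz": 0}
    - {"tx": 0,"ty": 0,"tz": 0,"wx": 0,"wy": 0,"wz": 0}
    - {"tx": 0,"ty": 0,"tz": 0,"wx": 0,"wy": 0,"wz": 0}
    - {"tx": 0,"ty": 0,"tz": 0,"wx": 0,"wy": 0,"wz": 0}
    - {"tx": 0,"ty": 0,"tz": -0.03,"wx": 0,"wy": 0,"wz": 0}
    - {"tx": 0,"ty": 0,"tz": -0.04,"wx": 0,"wy": 0,"wz": 0}
    - {"tx": 0,"ty": 0,"tz": -0.04,"wx": 0,"wy": 0,"wz": 0}
    - {"tx": 0,"ty": 0,"tz": 0,"wx": 0,"wy": 0,"wz": 0}
  claw: 0.8

```text
clock: 19.75
eef_pos: [572.5, -282.7, 188.9]
ee_rot: [3.133, -0.01, 0.079]
ft_force: [0.1, -0.2, -0.6]
width: 77.0
finger_force: 0.0
```

```bash
python3 - <<'E'
from look import *
look("4",False)
plan([(530,-122,175,31),(530,-122,72,31)])
E
```

```text
top
handle
   [ 531. -122.] [12. 45.] 121.3 99.0 115
   [440. -84.] [12. 45.] 144.2 98.0 117
side
handle
   [437. -83.] [17. 46.] 145.0 98.0 88
   [ 530. -122.] [16. 47.] 124.2 98.0 89
   [ 565. -277.] [14. 49.] 92.3 99.0 104
now 19.9 [ 570.2 -279.7  183.4] rpy [ 1.799e+02 -1.000e-01  4.500e+00] F [-0.21  0.59 -1.01] w 76.9 q7 -0.6
(530, -122, 175, 31) shift 5 x [-0.0055 -0.0321  0.0017] turn 4 x -6.62
(530, -122, 72, 31) shift 3 x [0.     0.     0.0343] turn 0 x 0.0
```

Request:
drive_tool:
  moves:
    - {"tx": -0.0055,"ty": -0.0321,"tz": 0.0015,"wx": 0,"wy": 0,"wz": 0}
    - {"tx": -0.0055,"ty": -0.0321,"tz": 0.0015,"wx": 0,"wy": 0,"wz": 0}
    - {"tx": -0.0055,"ty": -0.0321,"tz": 0.0015,"wx": 0,"wy": 0,"wz": 0}
    - {"tx": -0.0055,"ty": -0.0321,"tz": 0.0015,"wx": 0,"wy": 0,"wz": 0}
    - {"tx": -0.0055,"ty": -0.0321,"tz": 0.0015,"wx": 0,"wy": 0,"wz": 0}
    - {"tx": 0,"ty": 0,"tz": 0,"wx": 0,"wy": 0,"wz": -6.75}
    - {"tx": 0,"ty": 0,"tz": 0,"wx": 0,"wy": 0,"wz": -6.75}
    - {"tx": 0,"ty": 0,"tz": 0,"wx": 0,"wy": 0,"wz": -6.75}

```text
clock: 20.65
eef_pos: [528.8, -120.3, 173.2]
ee_rot: [-3.14, 0.003, 0.439]
ft_force: [-0.0, -0.7, -0.1]
width: 76.9
finger_force: 0.0
```

Request:
drive_tool:
  moves:
    - {"tx": 0,"ty": 0,"tz": 0,"wx": 0,"wy": 0,"wz": -6.75}
    - {"tx": 0,"ty": 0,"tz": 0,"wx": 0,"wy": 0,"wz": 0}
    - {"tx": 0,"ty": 0,"tz": 0,"wx": 0,"wy": 0,"wz": 0}

```text
clock: 20.95
eef_pos: [529.1, -121.3, 173.8]
ee_rot: [-3.14, 0.002, 0.548]
ft_force: [-0.0, 0.1, -0.1]
width: 77.0
finger_force: 0.0
```

```bash
python3 - <<'E'
from h import *
plan([(530,-122,72,31.5)])
E
```

```text
now 20.9 [ 529.1 -121.3  173.8] rpy [-1.799e+02  1.000e-01  3.140e+01] F [-0.02  0.07 -0.06] w 77.0 q7 -0.4
(530, -122, 72, 31.5) shift 3 x [0.0001 0.0004 0.0339] turn 1 x -0.11
```

Request:
drive_tool:
  moves:
    - {"tx": 0,"ty": 0.001,"tz": 0.034,"wx": 0,"wy": 0,"wz": 0}
    - {"tx": 0,"ty": 0,"tz": 0.034,"wx": 0,"wy": 0,"wz": 0}
    - {"tx": 0,"ty": 0,"tz": 0.034,"wx": 0,"wy": 0,"wz": 0}
    - {"tx": 0,"ty": 0,"tz": 0,"wx": 0,"wy": 0,"wz": 0}

```text
clock: 21.35
eef_pos: [526.8, -120.8, 68.6]
ee_rot: [-3.134, 0.007, 0.549]
ft_force: [0.0, 0.4, 0.6]
width: 76.8
finger_force: 0.0
```

Request:
drive_tool:
  moves:
    - {"tx": 0,"ty": 0,"tz": 0,"wx": 0,"wy": 0,"wz": 0}
    - {"tx": 0,"ty": 0,"tz": 0,"wx": 0,"wy": 0,"wz": 0}
    - {"tx": 0,"ty": 0,"tz": 0,"wx": 0,"wy": 0,"wz": 0}
    - {"tx": 0,"ty": 0,"tz": 0,"wx": 0,"wy": 0,"wz": 0}
    - {"tx": 0,"ty": 0,"tz": 0,"wx": 0,"wy": 0,"wz": 0}
  claw: -1

```text
clock: 21.85
eef_pos: [531.4, -122.8, 74.8]
ee_rot: [3.139, -0.003, 0.55]
ft_force: [-1.3, 0.8, 6.8]
width: 44.7
finger_force: 51.8
```

Request:
drive_tool:
  moves:
    - {"tx": 0,"ty": 0,"tz": -0.03,"wx": 0,"wy": 0,"wz": 0}
    - {"tx": 0,"ty": 0,"tz": -0.03,"wx": 0,"wy": 0,"wz": 0}
    - {"tx": 0,"ty": 0,"tz": -0.03,"wx": 0,"wy": 0,"wz": 0}
    - {"tx": 0,"ty": 0,"tz": 0,"wx": 0,"wy": 0,"wz": 0}
    - {"tx": 0,"ty": 0,"tz": 0,"wx": 0,"wy": 0,"wz": 0}
    - {"tx": 0,"ty": 0,"tz": 0,"wx": 0,"wy": 0,"wz": 0}
    - {"tx": 0,"ty": 0,"tz": 0,"wx": 0,"wy": 0,"wz": 0}
    - {"tx": 0,"ty": 0,"tz": 0,"wx": 0,"wy": 0,"wz": 0}

```text
clock: 22.65
eef_pos: [529.6, -122.2, 161.6]
ee_rot: [-3.14, 0.002, 0.55]
ft_force: [0.5, 0.3, -3.3]
width: 44.2
finger_force: 53.4
```

```bash
python3 - <<'E'
from h import *
plan([(492,-280,165,31.5),(492,-280,78,31.5)])
E
```

```text
now 22.6 [ 529.6 -122.2  161.6] rpy [-1.799e+02  1.000e-01  3.150e+01] F [ 0.49  0.3  -3.35] w 44.2 q7 -0.38
(492, -280, 165, 31.5) shift 5 x [-0.0229  0.023  -0.0007] turn 1 x 0.02
(492, -280, 78, 31.5) shift 3 x [0.    0.    0.029] turn 0 x -0.0
```

D is loaded (3.4 N), so it goes to the tray centre.

Request:
drive_tool:
  moves:
    - {"tx": -0.0229,"ty": 0.023,"tz": 0,"wx": 0,"wy": 0,"wz": 0}
    - {"tx": -0.0229,"ty": 0.023,"tz": 0,"wx": 0,"wy": 0,"wz": 0}
    - {"tx": -0.0229,"ty": 0.023,"tz": 0,"wx": 0,"wy": 0,"wz": 0}
    - {"tx": -0.0229,"ty": 0.023,"tz": 0,"wx": 0,"wy": 0,"wz": 0}
    - {"tx": -0.0229,"ty": 0.023,"tz": 0,"wx": 0,"wy": 0,"wz": 0}
    - {"tx": 0,"ty": 0,"tz": 0,"wx": 0,"wy": 0,"wz": 0}
    - {"tx": 0,"ty": 0,"tz": 0.035,"wx": 0,"wy": 0,"wz": 0}
    - {"tx": 0,"ty": 0,"tz": 0.035,"wx": 0,"wy": 0,"wz": 0}

```text
clock: 23.45
eef_pos: [493.6, -280.8, 92.4]
ee_rot: [3.14, -0.001, 0.55]
ft_force: [1.0, 0.1, -5.0]
width: 44.5
finger_force: 53.4
```

Request:
drive_tool:
  moves:
    - {"tx": 0,"ty": 0,"tz": 0.008,"wx": 0,"wy": 0,"wz": 0}
    - {"tx": 0,"ty": 0,"tz": 0.006,"wx": 0,"wy": 0,"wz": 0}
    - {"tx": 0,"ty": 0,"tz": 0.002,"wx": 0,"wy": 0,"wz": 0}
    - {"tx": 0,"ty": 0,"tz": 0,"wx": 0,"wy": 0,"wz": 0}
    - {"tx": 0,"ty": 0,"tz": 0,"wx": 0,"wy": 0,"wz": 0}

```text
clock: 23.95
eef_pos: [493.7, -280.9, 78.1]
ee_rot: [3.139, -0.001, 0.55]
ft_force: [0.6, -0.2, -4.0]
width: 44.2
finger_force: 53.4
```

Request:
drive_tool:
  moves:
    - {"tx": 0,"ty": 0,"tz": 0,"wx": 0,"wy": 0,"wz": 0}
    - {"tx": 0,"ty": 0,"tz": 0,"wx": 0,"wy": 0,"wz": 0}
    - {"tx": 0,"ty": 0,"tz": 0,"wx": 0,"wy": 0,"wz": 0}
    - {"tx": 0,"ty": 0,"tz": 0,"wx": 0,"wy": 0,"wz": 0}
    - {"tx": 0,"ty": 0,"tz": -0.03,"wx": 0,"wy": 0,"wz": 0}
    - {"tx": 0,"ty": 0,"tz": -0.04,"wx": 0,"wy": 0,"wz": 0}
    - {"tx": 0,"ty": 0,"tz": -0.04,"wx": 0,"wy": 0,"wz": 0}
    - {"tx": 0,"ty": 0,"tz": 0,"wx": 0,"wy": 0,"wz": 0}
  claw: 0.8

```text
clock: 24.75
eef_pos: [495.5, -283.4, 192.6]
ee_rot: [3.13, -0.005, 0.55]
ft_force: [0.6, -1.1, 0.2]
width: 76.9
finger_force: 0.0
```

```bash
python3 - <<'E'
from look import *
look("5",False)
plan([(438.5,-84,175,55),(438.5,-84,72,55)])
E
```

```text
top
handle
   [ 568. -277.] [12. 46.] 94.5 100.0 114
   [ 493. -280.] [13. 46.] 120.6 99.0 125
   [440. -84.] [12. 45.] 145.5 98.0 116
side
handle
   [437. -83.] [16. 46.] 145.7 98.0 93
   [ 565. -279.] [13. 47.] 95.7 99.0 103
   [ 491. -280.] [16. 48.] 119.9 100.0 115
now 24.9 [ 493.3 -280.5  187.8] rpy [ 1.799e+02 -1.000e-01  3.150e+01] F [-0.57  0.1  -0.34] w 76.8 q7 -0.13
(438.5, -84, 175, 55) shift 6 x [ 0.0094 -0.0327  0.0021] turn 3 x -7.82
(438.5, -84, 72, 55) shift 3 x [0.     0.     0.0343] turn 0 x 0.0
```

Request:
drive_tool:
  moves:
    - {"tx": 0.0094,"ty": -0.0327,"tz": 0.002,"wx": 0,"wy": 0,"wz": 0}
    - {"tx": 0.0094,"ty": -0.0327,"tz": 0.002,"wx": 0,"wy": 0,"wz": 0}
    - {"tx": 0.0094,"ty": -0.0327,"tz": 0.002,"wx": 0,"wy": 0,"wz": 0}
    - {"tx": 0.0094,"ty": -0.0327,"tz": 0.002,"wx": 0,"wy": 0,"wz": 0}
    - {"tx": 0.0094,"ty": -0.0327,"tz": 0.002,"wx": 0,"wy": 0,"wz": 0}
    - {"tx": 0.0094,"ty": -0.0327,"tz": 0.002,"wx": 0,"wy": 0,"wz": 0}
    - {"tx": 0,"ty": 0,"tz": 0,"wx": 0,"wy": 0,"wz": -8}
    - {"tx": 0,"ty": 0,"tz": 0,"wx": 0,"wy": 0,"wz": -8}

```text
clock: 25.65
eef_pos: [437.0, -81.3, 173.4]
ee_rot: [-3.138, 0.002, 0.839]
ft_force: [-0.9, -0.1, -0.1]
width: 76.8
finger_force: 0.0
```

Request:
drive_tool:
  moves:
    - {"tx": 0,"ty": 0,"tz": 0,"wx": 0,"wy": 0,"wz": -8}
    - {"tx": 0,"ty": 0,"tz": 0,"wx": 0,"wy": 0,"wz": 0}
    - {"tx": 0,"ty": 0,"tz": 0,"wx": 0,"wy": 0,"wz": 0}

```text
clock: 25.95
eef_pos: [437.6, -83.5, 174.0]
ee_rot: [-3.14, 0.001, 0.966]
ft_force: [-0.3, -1.0, 0.2]
width: 77.1
finger_force: 0.0
```

```bash
python3 - <<'E'
from h import *
plan([(438.5,-84,70,55.5)])
E
```

```text
now 25.9 [437.6 -83.5 174. ] rpy [-179.9    0.    55.4] F [-0.33 -1.    0.17] w 77.1 q7 -0.1
(438.5, -84, 70, 55.5) shift 3 x [0.     0.0003 0.0347] turn 1 x -0.15
```

Request:
drive_tool:
  moves:
    - {"tx": 0,"ty": 0.001,"tz": 0.034,"wx": 0,"wy": 0,"wz": 0}
    - {"tx": 0,"ty": 0,"tz": 0.034,"wx": 0,"wy": 0,"wz": 0}
    - {"tx": 0,"ty": 0,"tz": 0.034,"wx": 0,"wy": 0,"wz": 0}
    - {"tx": 0,"ty": 0,"tz": 0,"wx": 0,"wy": 0,"wz": 0}

```text
clock: 26.35
eef_pos: [436.1, -83.6, 69.5]
ee_rot: [-3.133, 0.004, 0.967]
ft_force: [-0.5, -0.6, 0.5]
width: 76.8
finger_force: 0.0
```

Request:
drive_tool:
  moves:
    - {"tx": 0,"ty": 0,"tz": 0,"wx": 0,"wy": 0,"wz": 0}
    - {"tx": 0,"ty": 0,"tz": 0,"wx": 0,"wy": 0,"wz": 0}
    - {"tx": 0,"ty": 0,"tz": 0,"wx": 0,"wy": 0,"wz": 0}
    - {"tx": 0,"ty": 0,"tz": 0,"wx": 0,"wy": 0,"wz": 0}
    - {"tx": 0,"ty": 0,"tz": 0,"wx": 0,"wy": 0,"wz": 0}
  claw: -1

```text
clock: 26.85
eef_pos: [439.9, -84.2, 74.4]
ee_rot: [3.139, -0.002, 0.969]
ft_force: [-1.5, 0.7, 7.6]
width: 44.8
finger_force: 51.4
```

Request:
drive_tool:
  moves:
    - {"tx": 0,"ty": 0,"tz": -0.03,"wx": 0,"wy": 0,"wz": 0}
    - {"tx": 0,"ty": 0,"tz": -0.03,"wx": 0,"wy": 0,"wz": 0}
    - {"tx": 0,"ty": 0,"tz": -0.03,"wx": 0,"wy": 0,"wz": 0}
    - {"tx": 0,"ty": 0,"tz": 0,"wx": 0,"wy": 0,"wz": 0}
    - {"tx": 0,"ty": 0,"tz": 0,"wx": 0,"wy": 0,"wz": 0}
    - {"tx": 0,"ty": 0,"tz": 0,"wx": 0,"wy": 0,"wz": 0}
    - {"tx": 0,"ty": 0,"tz": 0,"wx": 0,"wy": 0,"wz": 0}
    - {"tx": 0,"ty": 0,"tz": 0,"wx": 0,"wy": 0,"wz": 0}

```text
clock: 27.65
eef_pos: [438.5, -84.1, 162.0]
ee_rot: [-3.14, 0.001, 0.969]
ft_force: [0.2, 0.2, -2.5]
width: 44.8
finger_force: 52.3
```

```bash
python3 - <<'E'
from h import *
plan([(418,-280,165,55.5)]);plan([(450,207,160,18.5)])
E
```

```text
now 27.6 [438.5 -84.1 162. ] rpy [-1.799e+02  1.000e-01  5.550e+01] F [ 0.24  0.23 -2.48] w 44.8 q7 -0.07
(418, -280, 165, 55.5) shift 5 x [-0.0346  0.0188 -0.0006] turn 1 x 0.02
now 27.6 [438.5 -84.1 162. ] rpy [-1.799e+02  1.000e-01  5.550e+01] F [ 0.24  0.23 -2.48] w 44.8 q7 -0.07
(450, 207, 160, 18.5) shift 8 x [ 0.0308 -0.0194  0.0002] turn 5 x 7.4
```

That reading is ambiguous, so I'll average more.

Request:
drive_tool:
  moves:
    - {"tx": 0,"ty": 0,"tz": 0,"wx": 0,"wy": 0,"wz": 0}
    - {"tx": 0,"ty": 0,"tz": 0,"wx": 0,"wy": 0,"wz": 0}

```text
clock: 27.85
eef_pos: [439.0, -84.2, 162.5]
ee_rot: [-3.141, 0.001, 0.969]
ft_force: [-0.4, 0.2, -1.8]
width: 44.4
finger_force: 52.3
```

Request:
drive_tool:
  moves:
    - {"tx": 0,"ty": 0,"tz": 0,"wx": 0,"wy": 0,"wz": 0}

```text
clock: 27.95
eef_pos: [439.1, -84.2, 162.7]
ee_rot: [-3.141, 0.0, 0.969]
ft_force: [0.3, -0.1, -1.1]
width: 44.6
finger_force: 52.3
```

Request:
drive_tool:
  moves:
    - {"tx": 0,"ty": 0,"tz": 0,"wx": 0,"wy": 0,"wz": 0}

```text
clock: 28.05
eef_pos: [439.1, -84.2, 162.8]
ee_rot: [-3.141, 0.0, 0.969]
ft_force: [-0.2, 0.7, -1.8]
width: 44.7
finger_force: 52.3
```

Request:
drive_tool:
  moves:
    - {"tx": 0,"ty": 0,"tz": 0,"wx": 0,"wy": 0,"wz": 0}

```text
clock: 28.15
eef_pos: [439.1, -84.1, 162.8]
ee_rot: [-3.142, 0.0, 0.969]
ft_force: [-0.4, -0.1, -1.1]
width: 44.7
finger_force: 52.3
```

```bash
python3 - <<'E'
from plant import *
import numpy as np
f=[]
for i in range(12): capture("top"); f.append(sense()["ft_force"][2])
print(np.round(f,2),np.mean(f))
E
```

```text
[-1.63 -1.75 -1.77 -1.75 -2.24 -1.96 -0.82 -1.45 -1.26 -1.63 -1.28 -1.55] -1.5891048670455235
```

C is empty (1.6 N averaged). I'll stand it near the tree, turn the tree, then hang it.

```bash
python3 - <<'E'
from h import *
plan([(450,100,162,18.5)])
E
```

```text
now 28.8 [439.2 -84.2 162.8] rpy [180.    0.   55.5] F [ 1.14 -0.06 -1.55] w 44.5 q7 -0.07
(450, 100, 162, 18.5) shift 5 x [ 0.0316 -0.0191  0.0002] turn 5 x 7.41
```

Request:
drive_tool:
  moves:
    - {"tx": 0.0316,"ty": -0.0191,"tz": 0,"wx": 0,"wy": 0,"wz": 0}
    - {"tx": 0.0316,"ty": -0.0191,"tz": 0,"wx": 0,"wy": 0,"wz": 0}
    - {"tx": 0.0316,"ty": -0.0191,"tz": 0,"wx": 0,"wy": 0,"wz": 0}
    - {"tx": 0.0316,"ty": -0.0191,"tz": 0,"wx": 0,"wy": 0,"wz": 0}
    - {"tx": 0.0316,"ty": -0.0191,"tz": 0,"wx": 0,"wy": 0,"wz": 0}
    - {"tx": 0,"ty": 0,"tz": 0,"wx": 0,"wy": 0,"wz": 7.4}
    - {"tx": 0,"ty": 0,"tz": 0,"wx": 0,"wy": 0,"wz": 7.4}
    - {"tx": 0,"ty": 0,"tz": 0,"wx": 0,"wy": 0,"wz": 7.4}

```text
clock: 29.55
eef_pos: [449.7, 100.7, 162.8]
ee_rot: [-3.142, 0.0, 0.578]
ft_force: [-0.3, -0.5, -1.4]
width: 44.5
finger_force: 52.3
```

Request:
drive_tool:
  moves:
    - {"tx": 0,"ty": 0,"tz": 0,"wx": 0,"wy": 0,"wz": 7.4}
    - {"tx": 0,"ty": 0,"tz": 0,"wx": 0,"wy": 0,"wz": 7.4}
    - {"tx": 0,"ty": 0,"tz": 0.03,"wx": 0,"wy": 0,"wz": 0}
    - {"tx": 0,"ty": 0,"tz": 0.03,"wx": 0,"wy": 0,"wz": 0}
    - {"tx": 0,"ty": 0,"tz": 0.016,"wx": 0,"wy": 0,"wz": 0}
    - {"tx": 0,"ty": 0,"tz": 0.008,"wx": 0,"wy": 0,"wz": 0}
    - {"tx": 0,"ty": 0,"tz": 0.004,"wx": 0,"wy": 0,"wz": 0}
    - {"tx": 0,"ty": 0,"tz": 0,"wx": 0,"wy": 0,"wz": 0}

```text
clock: 30.35
eef_pos: [450.5, 100.1, 75.2]
ee_rot: [3.141, -0.001, 0.323]
ft_force: [0.9, 0.6, -1.0]
width: 44.7
finger_force: 52.3
```

Request:
drive_tool:
  moves:
    - {"tx": 0,"ty": 0,"tz": 0,"wx": 0,"wy": 0,"wz": 0}
    - {"tx": 0,"ty": 0,"tz": 0,"wx": 0,"wy": 0,"wz": 0}
    - {"tx": 0,"ty": 0,"tz": 0,"wx": 0,"wy": 0,"wz": 0}
    - {"tx": 0,"ty": 0,"tz": 0,"wx": 0,"wy": 0,"wz": 0}
    - {"tx": 0,"ty": 0,"tz": -0.035,"wx": 0,"wy": 0,"wz": 0}
    - {"tx": 0,"ty": 0,"tz": -0.045,"wx": 0,"wy": 0,"wz": 0}
    - {"tx": 0,"ty": 0,"tz": -0.045,"wx": 0,"wy": 0,"wz": 0}
    - {"tx": 0,"ty": 0,"tz": -0.035,"wx": 0,"wy": 0,"wz": 0}
  claw: 0.8

```text
clock: 31.15
eef_pos: [450.2, 99.8, 237.3]
ee_rot: [3.141, -0.002, 0.323]
ft_force: [0.3, -1.3, 0.4]
width: 77.1
finger_force: 0.0
```

```bash
python3 - <<'E'
from look import *
look("6")
plan([(630.5,267,238,18.5),(630.5,267,165,18.5)])
E
```

```text
top
handle
   [ 568. -277.] [12. 46.] 94.6 100.0 113
   [ 494. -280.] [12. 46.] 121.6 99.0 124
knob
   [632. 268.] [12. 50.] 19.2 189.0 179
side
handle
   [451.  95.] [15. 34.] 103.7 98.0 56
   [ 565. -278.] [13. 47.] 92.8 99.0 107
   [ 491. -281.] [15. 46.] 120.0 100.0 115
knob
   [630. 266.] [18. 52.] 13.9 184.0 133
now 31.2 [452.9 100.  239.2] rpy [180.   -0.6  18.5] F [ 0.96 -0.05 -0.75] w 76.7 q7 -1.07
(630.5, 267, 238, 18.5) shift 7 x [ 0.0316 -0.0146  0.0002] turn 1 x 0.04
(630.5, 267, 165, 18.5) shift 2 x [0.     0.     0.0365] turn 0 x -0.0
```

Request:
drive_tool:
  moves:
    - {"tx": 0.0316,"ty": -0.0146,"tz": 0,"wx": 0,"wy": 0,"wz": 0}
    - {"tx": 0.0316,"ty": -0.0146,"tz": 0,"wx": 0,"wy": 0,"wz": 0}
    - {"tx": 0.0316,"ty": -0.0146,"tz": 0,"wx": 0,"wy": 0,"wz": 0}
    - {"tx": 0.0316,"ty": -0.0146,"tz": 0,"wx": 0,"wy": 0,"wz": 0}
    - {"tx": 0.0316,"ty": -0.0146,"tz": 0,"wx": 0,"wy": 0,"wz": 0}
    - {"tx": 0.0316,"ty": -0.0146,"tz": 0,"wx": 0,"wy": 0,"wz": 0}
    - {"tx": 0.0316,"ty": -0.0146,"tz": 0,"wx": 0,"wy": 0,"wz": 0}
    - {"tx": 0,"ty": 0,"tz": 0,"wx": 0,"wy": 0,"wz": 0}
  claw: 0.1

```text
clock: 32.05
eef_pos: [628.0, 271.8, 231.4]
ee_rot: [-3.14, 0.001, 0.329]
ft_force: [-0.8, -0.1, -0.4]
width: 47.1
finger_force: 0.0
```

```bash
python3 - <<'E'
from look import *
plan([(631,267.3,165,19)])
E
```

```text
now 32.0 [628.  271.8 231.4] rpy [-1.799e+02  1.000e-01  1.890e+01] F [-0.81 -0.09 -0.42] w 47.1 q7 -1.28
(631, 267.3, 165, 19) shift 2 x [0.0007 0.0026 0.0332] turn 1 x -0.14
```

Request:
drive_tool:
  moves:
    - {"tx": 0.0014,"ty": 0.0052,"tz": 0,"wx": 0,"wy": 0,"wz": 0}
    - {"tx": 0,"ty": 0,"tz": 0.033,"wx": 0,"wy": 0,"wz": 0}
    - {"tx": 0,"ty": 0,"tz": 0.033,"wx": 0,"wy": 0,"wz": 0}
    - {"tx": 0,"ty": 0,"tz": 0,"wx": 0,"wy": 0,"wz": 0}

```text
clock: 32.45
eef_pos: [625.9, 260.8, 163.8]
ee_rot: [-3.141, 0.012, 0.321]
ft_force: [0.4, -0.4, -0.5]
width: 46.7
finger_force: 0.0
```

Request:
drive_tool:
  moves:
    - {"tx": 0,"ty": 0,"tz": 0,"wx": 0,"wy": 0,"wz": 0}
    - {"tx": 0,"ty": 0,"tz": 0,"wx": 0,"wy": 0,"wz": 0}
    - {"tx": 0,"ty": 0,"tz": 0,"wx": 0,"wy": 0,"wz": 0}
    - {"tx": 0,"ty": 0,"tz": 0,"wx": 0,"wy": 0,"wz": 0}
    - {"tx": 0,"ty": 0,"tz": 0,"wx": 0,"wy": 0,"wz": 0}
  claw: -1
  newtons: 40

```text
clock: 32.95
eef_pos: [629.0, 267.7, 171.2]
ee_rot: [-3.134, -0.002, 0.328]
ft_force: [-3.5, 5.9, 1.6]
width: 11.2
finger_force: 42.1
```

Request:
drive_tool:
  moves:
    - {"tx": 0,"ty": 0,"tz": 0,"wx": 0,"wy": 0,"wz": -2}
    - {"tx": 0,"ty": 0,"tz": 0,"wx": 0,"wy": 0,"wz": -4}
    - {"tx": 0,"ty": 0,"tz": 0,"wx": 0,"wy": 0,"wz": -5}
    - {"tx": 0,"ty": 0,"tz": 0,"wx": 0,"wy": 0,"wz": -5}
    - {"tx": 0,"ty": 0,"tz": 0,"wx": 0,"wy": 0,"wz": -5}
    - {"tx": 0,"ty": 0,"tz": 0,"wx": 0,"wy": 0,"wz": -5}
    - {"tx": 0,"ty": 0,"tz": 0,"wx": 0,"wy": 0,"wz": -5}
    - {"tx": 0,"ty": 0,"tz": 0,"wx": 0,"wy": 0,"wz": -5}

```text
clock: 33.75
eef_pos: [629.5, 267.1, 171.2]
ee_rot: [-3.138, -0.006, 0.958]
ft_force: [-1.7, 5.2, 1.0]
width: 11.1
finger_force: 41.8
```

Request:
drive_tool:
  moves:
    - {"tx": 0,"ty": 0,"tz": 0,"wx": 0,"wy": 0,"wz": -5}
    - {"tx": 0,"ty": 0,"tz": 0,"wx": 0,"wy": 0,"wz": -5}
    - {"tx": 0,"ty": 0,"tz": 0,"wx": 0,"wy": 0,"wz": -5}
    - {"tx": 0,"ty": 0,"tz": 0,"wx": 0,"wy": 0,"wz": -5}
    - {"tx": 0,"ty": 0,"tz": 0,"wx": 0,"wy": 0,"wz": -5}
    - {"tx": 0,"ty": 0,"tz": 0,"wx": 0,"wy": 0,"wz": -5}
    - {"tx": 0,"ty": 0,"tz": 0,"wx": 0,"wy": 0,"wz": -5}
    - {"tx": 0,"ty": 0,"tz": 0,"wx": 0,"wy": 0,"wz": -5}

```text
clock: 34.55
eef_pos: [630.3, 266.9, 171.2]
ee_rot: [3.138, -0.006, 1.655]
ft_force: [0.2, 4.9, -0.8]
width: 11.0
finger_force: 41.6
```

Request:
drive_tool:
  moves:
    - {"tx": 0,"ty": 0,"tz": 0,"wx": 0,"wy": 0,"wz": -5}
    - {"tx": 0,"ty": 0,"tz": 0,"wx": 0,"wy": 0,"wz": -5}
    - {"tx": 0,"ty": 0,"tz": 0,"wx": 0,"wy": 0,"wz": -5}
    - {"tx": 0,"ty": 0,"tz": 0,"wx": 0,"wy": 0,"wz": -5}
    - {"tx": 0,"ty": 0,"tz": 0,"wx": 0,"wy": 0,"wz": -5}
    - {"tx": 0,"ty": 0,"tz": 0,"wx": 0,"wy": 0,"wz": -5}
    - {"tx": 0,"ty": 0,"tz": 0,"wx": 0,"wy": 0,"wz": -5}
    - {"tx": 0,"ty": 0,"tz": 0,"wx": 0,"wy": 0,"wz": -5}

```text
clock: 35.35
eef_pos: [631.0, 267.2, 171.2]
ee_rot: [3.133, -0.002, 2.353]
ft_force: [1.7, 7.5, -2.7]
width: 11.3
finger_force: 41.5
```

Request:
drive_tool:
  moves:
    - {"tx": 0,"ty": 0,"tz": 0,"wx": 0,"wy": 0,"wz": -5}
    - {"tx": 0,"ty": 0,"tz": 0,"wx": 0,"wy": 0,"wz": -5}
    - {"tx": 0,"ty": 0,"tz": 0,"wx": 0,"wy": 0,"wz": -5}
    - {"tx": 0,"ty": 0,"tz": 0,"wx": 0,"wy": 0,"wz": -5}
    - {"tx": 0,"ty": 0,"tz": 0,"wx": 0,"wy": 0,"wz": -5}
    - {"tx": 0,"ty": 0,"tz": 0,"wx": 0,"wy": 0,"wz": -2.5}
    - {"tx": 0,"ty": 0,"tz": 0,"wx": 0,"wy": 0,"wz": 0}
    - {"tx": 0,"ty": 0,"tz": 0,"wx": 0,"wy": 0,"wz": 0}

```text
clock: 36.15
eef_pos: [631.4, 267.7, 171.2]
ee_rot: [3.132, 0.003, 2.831]
ft_force: [2.1, 6.9, -2.8]
width: 11.3
finger_force: 41.5
```

Request:
drive_tool:
  moves:
    - {"tx": 0,"ty": 0,"tz": 0,"wx": 0,"wy": 0,"wz": 0}
    - {"tx": 0,"ty": 0,"tz": 0,"wx": 0,"wy": 0,"wz": 0}
    - {"tx": 0,"ty": 0,"tz": 0,"wx": 0,"wy": 0,"wz": 0}
    - {"tx": 0,"ty": 0,"tz": 0,"wx": 0,"wy": 0,"wz": 0}
    - {"tx": 0,"ty": 0,"tz": -0.03,"wx": 0,"wy": 0,"wz": 0}
    - {"tx": 0,"ty": 0,"tz": -0.035,"wx": 0,"wy": 0,"wz": 0}
  claw: 0.1

```text
clock: 36.75
eef_pos: [629.1, 261.9, 232.8]
ee_rot: [-3.138, -0.003, 2.827]
ft_force: [0.5, 0.1, -0.4]
width: 47.2
finger_force: 0.0
```

```bash
python3 - <<'E'
from look import *
plan([(500,170,236,90),(450,98,170,18.5)])
look("7")
E
```

```text
now 36.8 [629.1 261.9 232.8] rpy [-179.8   -0.2  162. ] F [ 0.55  0.11 -0.36] w 47.2 q7 0.86
(500, 170, 236, 90) shift 4 x [ 0.0236 -0.0318 -0.0008] turn 9 x 8.0
(450, 98, 170, 18.5) shift 3 x [-0.024  -0.0167  0.022 ] turn 9 x 7.94
top
handle
   [ 568. -278.] [12. 45.] 94.5 99.0 111
   [ 494. -280.] [12. 45.] 120.7 99.0 122
   [453.  95.] [12. 31.] 107.7 98.0 80
knob
   [613. 274.] [10. 12.] 72.8 189.0 42
side
handle
   [450.  95.] [13. 34.] 108.3 99.0 52
   [ 566. -278.] [14. 48.] 92.4 99.0 107
   [ 491. -280.] [15. 46.] 120.7 99.0 116
knob
   [630. 268.] [21. 47.] 157.2 184.0 141
```

Request:
drive_tool:
  moves:
    - {"tx": 0.0236,"ty": -0.0318,"tz": 0,"wx": 0,"wy": 0,"wz": 0}
    - {"tx": 0.0236,"ty": -0.0318,"tz": 0,"wx": 0,"wy": 0,"wz": 0}
    - {"tx": 0.0236,"ty": -0.0318,"tz": 0,"wx": 0,"wy": 0,"wz": 0}
    - {"tx": 0.0236,"ty": -0.0318,"tz": 0,"wx": 0,"wy": 0,"wz": 0}
    - {"tx": 0,"ty": 0,"tz": 0,"wx": 0,"wy": 0,"wz": 8}
    - {"tx": 0,"ty": 0,"tz": 0,"wx": 0,"wy": 0,"wz": 8}
    - {"tx": 0,"ty": 0,"tz": 0,"wx": 0,"wy": 0,"wz": 8}
    - {"tx": 0,"ty": 0,"tz": 0,"wx": 0,"wy": 0,"wz": 8}
  claw: 0.8

```text
clock: 37.65
eef_pos: [500.9, 170.5, 233.9]
ee_rot: [-3.142, 0.0, 2.263]
ft_force: [0.1, 0.1, -0.4]
width: 76.9
finger_force: 0.0
```

Request:
drive_tool:
  moves:
    - {"tx": 0,"ty": 0,"tz": 0,"wx": 0,"wy": 0,"wz": 8}
    - {"tx": 0,"ty": 0,"tz": 0,"wx": 0,"wy": 0,"wz": 8}
    - {"tx": 0,"ty": 0,"tz": 0,"wx": 0,"wy": 0,"wz": 8}
    - {"tx": 0,"ty": 0,"tz": 0,"wx": 0,"wy": 0,"wz": 8}
    - {"tx": 0,"ty": 0,"tz": 0,"wx": 0,"wy": 0,"wz": 8}
    - {"tx": 0,"ty": 0,"tz": 0,"wx": 0,"wy": 0,"wz": 8}
    - {"tx": 0,"ty": 0,"tz": 0,"wx": 0,"wy": 0,"wz": 8}
    - {"tx": 0,"ty": 0,"tz": 0,"wx": 0,"wy": 0,"wz": 8}

```text
clock: 38.45
eef_pos: [500.9, 170.6, 233.7]
ee_rot: [-3.142, 0.0, 1.146]
ft_force: [-1.0, -0.1, 0.2]
width: 77.3
finger_force: 0.0
```

Request:
drive_tool:
  moves:
    - {"tx": 0,"ty": 0,"tz": 0,"wx": 0,"wy": 0,"wz": 8}
    - {"tx": 0,"ty": 0,"tz": 0,"wx": 0,"wy": 0,"wz": 8}
    - {"tx": 0,"ty": 0,"tz": 0,"wx": 0,"wy": 0,"wz": 8}
    - {"tx": 0,"ty": 0,"tz": 0,"wx": 0,"wy": 0,"wz": 8}
    - {"tx": 0,"ty": 0,"tz": 0,"wx": 0,"wy": 0,"wz": 8}
    - {"tx": 0,"ty": 0,"tz": 0,"wx": 0,"wy": 0,"wz": 7.5}
    - {"tx": 0,"ty": 0,"tz": 0,"wx": 0,"wy": 0,"wz": 0}

```text
clock: 39.15
eef_pos: [500.8, 170.9, 233.6]
ee_rot: [3.141, 0.001, 0.323]
ft_force: [-0.5, -0.3, 0.5]
width: 76.8
finger_force: 0.0
```

```bash
python3 - <<'E'
from look import *
plan([(451.5,99.5,165,18.5)])
look("8")
E
```

```text
now 39.1 [500.8 170.9 233.6] rpy [180.    0.   18.5] F [-0.49 -0.26  0.45] w 76.8 q7 -1.21
(451.5, 99.5, 165, 18.5) shift 3 x [-0.0232  0.0173  0.0229] turn 1 x 0.03
top
handle
   [ 568. -278.] [12. 48.] 94.5 100.0 113
   [ 494. -280.] [12. 46.] 120.6 99.0 122
   [453.  95.] [12. 31.] 108.5 98.0 80
knob
   [632. 268.] [13. 49.] 161.9 190.0 191
side
handle
   [449.  94.] [13. 35.] 107.3 99.0 52
   [ 566. -279.] [16. 49.] 94.6 100.0 102
   [ 492. -280.] [15. 46.] 120.9 100.0 113
knob
   [630. 269.] [24. 47.] 155.4 185.0 138
```

Request:
drive_tool:
  moves:
    - {"tx": -0.0232,"ty": 0.0173,"tz": 0.023,"wx": 0,"wy": 0,"wz": 0}
    - {"tx": -0.0232,"ty": 0.0173,"tz": 0.023,"wx": 0,"wy": 0,"wz": 0}
    - {"tx": -0.0232,"ty": 0.0173,"tz": 0.023,"wx": 0,"wy": 0,"wz": 0}
    - {"tx": 0,"ty": 0,"tz": 0,"wx": 0,"wy": 0,"wz": 0}
    - {"tx": 0,"ty": 0,"tz": 0,"wx": 0,"wy": 0,"wz": 0}

```text
clock: 39.75
eef_pos: [451.5, 99.2, 164.8]
ee_rot: [-3.141, 0.0, 0.323]
ft_force: [0.8, -0.4, 0.4]
width: 76.7
finger_force: 0.0
```

```bash
python3 - <<'E'
from h import *
plan([(452,99.5,71,18.2)])
E
```

```text
now 39.8 [451.5  99.2 164.8] rpy [-180.     0.    18.5] F [ 0.79 -0.43  0.36] w 76.7 q7 -1.02
(452, 99.5, 71, 18.2) shift 3 x [ 0.0002 -0.      0.0313] turn 1 x 0.32
```

Request:
drive_tool:
  moves:
    - {"tx": 0,"ty": 0,"tz": 0.032,"wx": 0,"wy": 0,"wz": 0}
    - {"tx": 0,"ty": 0,"tz": 0.032,"wx": 0,"wy": 0,"wz": 0}
    - {"tx": 0,"ty": 0,"tz": 0.028,"wx": 0,"wy": 0,"wz": 0}
    - {"tx": 0,"ty": 0,"tz": 0,"wx": 0,"wy": 0,"wz": 0}

```text
clock: 40.15
eef_pos: [450.9, 100.6, 70.9]
ee_rot: [-3.14, 0.004, 0.326]
ft_force: [0.4, 0.3, 0.8]
width: 76.6
finger_force: 0.0
```

Request:
drive_tool:
  moves:
    - {"tx": 0,"ty": 0,"tz": 0,"wx": 0,"wy": 0,"wz": 0}
    - {"tx": 0,"ty": 0,"tz": 0,"wx": 0,"wy": 0,"wz": 0}
    - {"tx": 0,"ty": 0,"tz": 0,"wx": 0,"wy": 0,"wz": 0}
    - {"tx": 0,"ty": 0,"tz": 0,"wx": 0,"wy": 0,"wz": 0}
    - {"tx": 0,"ty": 0,"tz": 0,"wx": 0,"wy": 0,"wz": 0}
  claw: -1
  newtons: 50

```text
clock: 40.65
eef_pos: [453.1, 100.5, 74.6]
ee_rot: [-3.141, -0.004, 0.324]
ft_force: [-0.3, 1.2, 6.7]
width: 44.8
finger_force: 50.9
```

Request:
drive_tool:
  moves:
    - {"tx": 0,"ty": 0,"tz": -0.03,"wx": 0,"wy": 0,"wz": 0}
    - {"tx": 0,"ty": 0,"tz": -0.03,"wx": 0,"wy": 0,"wz": 0}
    - {"tx": 0,"ty": 0,"tz": 0,"wx": 0,"wy": 0,"wz": 0}
    - {"tx": 0,"ty": 0,"tz": 0,"wx": 0,"wy": 0,"wz": 0}
    - {"tx": 0,"ty": 0,"tz": 0,"wx": 0,"wy": 0,"wz": 0}

```text
clock: 41.15
eef_pos: [450.6, 99.9, 132.2]
ee_rot: [-3.141, 0.002, 0.324]
ft_force: [-0.1, -0.2, -0.6]
width: 44.3
finger_force: 52.4
```

```bash
python3 - <<'E'
from h import *
u=np.array([np.cos(np.radians(198.2)),np.sin(np.radians(198.2))]);ax=np.array([631,267.5])
f=lambda r:tuple((ax+r*u).round(1))
plan([(*f(190),137,18.2),(*f(87),137,18.2)])
E
```

```text
now 41.1 [450.6  99.9 132.2] rpy [-1.80e+02  1.00e-01  1.86e+01] F [-0.15 -0.2  -0.64] w 44.3 q7 -0.96
(np.float64(450.5), np.float64(208.2), 137, 18.2) shift 3 x [ 0.0115 -0.0342 -0.0016] turn 1 x 0.36
(np.float64(548.4), np.float64(240.3), 137, 18.2) shift 3 x [ 0.0343  0.     -0.    ] turn 0 x -0.0
```

Request:
drive_tool:
  moves:
    - {"tx": 0.0115,"ty": -0.0342,"tz": -0.0016,"wx": 0,"wy": 0,"wz": 0.36}
    - {"tx": 0.0115,"ty": -0.0342,"tz": -0.0016,"wx": 0,"wy": 0,"wz": 0}
    - {"tx": 0.0115,"ty": -0.0342,"tz": -0.0016,"wx": 0,"wy": 0,"wz": 0}
    - {"tx": 0,"ty": 0,"tz": 0,"wx": 0,"wy": 0,"wz": 0}
    - {"tx": 0,"ty": 0,"tz": 0,"wx": 0,"wy": 0,"wz": 0}

```text
clock: 41.65
eef_pos: [451.1, 208.4, 136.3]
ee_rot: [3.141, 0.003, 0.32]
ft_force: [0.5, -0.5, -1.6]
width: 44.9
finger_force: 52.4
```

```bash
python3 - <<'E'
from look import *
plan([(450.5,208.2,137,18.2),(548.4,240.3,137,18.2)])
c=capture("side");W=cloud(c)
for lo,hi in((100,122),(130,150)):[print(*b) for b in blobs(W,lo,hi,(380,760,120,420),10)]
cv2.imwrite("pics/s4.png",cv2.convertScaleAbs(cv2.resize(c["color"][120:260,200:375],None,fx=3.5,fy=3.5,interpolation=cv2.INTER_CUBIC),alpha=1.2))
E
```

```text
now 41.6 [451.1 208.4 136.3] rpy [180.    0.2  18.3] F [ 0.51 -0.48 -1.61] w 44.9 q7 -1.19
(450.5, 208.2, 137, 18.2) shift 1 x [-0.0006 -0.     -0.0007] turn 1 x 0.12
(548.4, 240.3, 137, 18.2) shift 3 x [ 0.0343  0.     -0.    ] turn 0 x -0.0
[639. 408.] [ 24. 122.] 175.5 111.0 206
[736. 360.] [14. 81.] 130.3 110.0 127
[558. 393.] [ 8. 28.] 35.0 112.0 37
[696. 325.] [ 5. 22.] 47.6 114.0 13
[627. 263.] [10. 16.] 146.7 108.0 20
[705. 222.] [10. 11.] 71.5 113.0 24
[698. 151.] [ 21. 138.] 29.3 110.0 171
[651. 183.] [ 6. 14.] 71.8 112.0 17
[444. 206.] [59. 60.] 142.5 114.0 264
[609. 183.] [ 5. 17.] 91.1 111.0 17
[683. 338.] [35. 42.] 105.7 139.0 66
[613. 247.] [139. 220.] 145.0 136.0 539
[438. 226.] [10. 13.] 175.7 140.0 23
[455. 182.] [13. 20.] 157.0 143.0 21
```

View pics/s4.png

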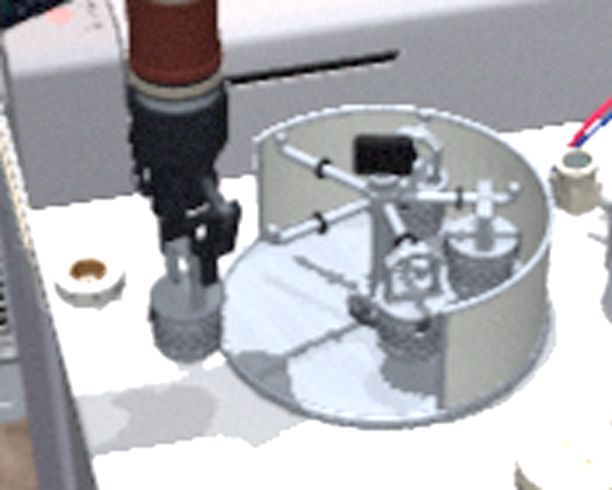

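The crop shows A hanging on its branch at (482,240). The free branch tip faces the held canister at (275,235). Its lid is at z 114, so its origin is at z 62. I'll insert it now.

Request:
drive_tool:
  moves:
    - {"tx": 0.023,"ty": 0,"tz": 0,"wx": 0,"wy": 0,"wz": 0}
    - {"tx": 0.02,"ty": 0,"tz": 0,"wx": 0,"wy": 0,"wz": 0}
    - {"tx": 0.02,"ty": 0,"tz": 0,"wx": 0,"wy": 0,"wz": 0}
    - {"tx": 0.02,"ty": 0,"tz": 0,"wx": 0,"wy": 0,"wz": 0}
    - {"tx": 0.02,"ty": 0,"tz": 0,"wx": 0,"wy": 0,"wz": 0}
    - {"tx": 0,"ty": 0,"tz": 0,"wx": 0,"wy": 0,"wz": 0}
    - {"tx": 0,"ty": 0,"tz": 0,"wx": 0,"wy": 0,"wz": 0}

```text
clock: 42.4
eef_pos: [549.4, 237.8, 136.9]
ee_rot: [3.141, 0.003, 0.314]
ft_force: [0.1, -0.5, -1.1]
width: 44.2
finger_force: 52.4
```

Request:
drive_tool:
  moves:
    - {"tx": 0,"ty": 0,"tz": 0.008,"wx": 0,"wy": 0,"wz": 0}
    - {"tx": 0,"ty": 0,"tz": 0.008,"wx": 0,"wy": 0,"wz": 0}
    - {"tx": 0,"ty": 0,"tz": 0.005,"wx": 0,"wy": 0,"wz": 0}
    - {"tx": 0,"ty": 0,"tz": 0.003,"wx": 0,"wy": 0,"wz": 0}
    - {"tx": 0,"ty": 0,"tz": 0,"wx": 0,"wy": 0,"wz": 0}
    - {"tx": 0,"ty": 0,"tz": 0,"wx": 0,"wy": 0,"wz": 0}

```text
clock: 43.0
eef_pos: [549.0, 239.8, 114.0]
ee_rot: [-3.141, 0.002, 0.317]
ft_force: [-3.5, -0.4, 4.5]
width: 44.9
finger_force: 53.0
```

```bash
python3 - <<'E'
from look import *
plan([(547.4,240,112,18.2)])
c=dict(capture("side"));W=cloud(c)
for lo,hi in((80,100),):[print(*b) for b in blobs(W,lo,hi,(490,600,190,290),10)]
E
```

```text
now 43.0 [549.  239.8 114. ] rpy [-1.80e+02  1.00e-01  1.82e+01] F [-3.46 -0.39  4.45] w 44.9 q7 -1.2
(547.4, 240, 112, 18.2) shift 1 x [-0.0015 -0.0007  0.002 ] turn 1 x -0.02
[543. 239.] [59. 63.] 55.3 92.0 230
```

Seated (upward force, origin at z 40). Release and retreat.

Request:
drive_tool:
  moves:
    - {"tx": 0,"ty": 0,"tz": 0,"wx": 0,"wy": 0,"wz": 0}
    - {"tx": 0,"ty": 0,"tz": 0,"wx": 0,"wy": 0,"wz": 0}
    - {"tx": 0,"ty": 0,"tz": 0,"wx": 0,"wy": 0,"wz": 0}
    - {"tx": 0,"ty": 0,"tz": 0,"wx": 0,"wy": 0,"wz": 0}
    - {"tx": 0,"ty": 0,"tz": -0.02,"wx": 0,"wy": 0,"wz": 0}
    - {"tx": 0,"ty": 0,"tz": -0.03,"wx": 0,"wy": 0,"wz": 0}
    - {"tx": 0,"ty": 0,"tz": -0.04,"wx": 0,"wy": 0,"wz": 0}
    - {"tx": 0,"ty": 0,"tz": -0.04,"wx": 0,"wy": 0,"wz": 0}
  claw: 0.45

```text
clock: 43.85
eef_pos: [549.7, 239.9, 244.6]
ee_rot: [3.141, 0.001, 0.317]
ft_force: [0.7, -0.6, 0.0]
width: 62.1
finger_force: 0.0
```

Request:
drive_tool:
  moves:
    - {"tx": -0.03,"ty": 0.02,"tz": 0,"wx": 0,"wy": 0,"wz": 0}
    - {"tx": -0.03,"ty": 0.03,"tz": 0,"wx": 0,"wy": 0,"wz": 0}
    - {"tx": -0.02,"ty": 0.04,"tz": 0,"wx": 0,"wy": 0,"wz": 0}
    - {"tx": -0.02,"ty": 0.04,"tz": 0,"wx": 0,"wy": 0,"wz": 0}
    - {"tx": 0,"ty": 0.03,"tz": 0,"wx": 0,"wy": 0,"wz": 0}
    - {"tx": 0,"ty": 0,"tz": 0,"wx": 0,"wy": 0,"wz": 0}
    - {"tx": 0,"ty": 0,"tz": 0,"wx": 0,"wy": 0,"wz": 0}

```text
clock: 44.55
eef_pos: [505.0, 56.6, 243.7]
ee_rot: [-3.141, -0.001, 0.316]
ft_force: [-0.4, 1.1, -0.2]
width: 61.8
finger_force: 0.0
```

```bash
python3 - <<'E'
from look import *
look("9")
for n in("top","side"):
    W=cloud(dict(np.load(n+"_9.npz")));print(n)
    for lo,hi in((136,146),(82,98)):[print(*b) for b in blobs(W,lo,hi,(480,770,130,400),12)]
a=dict(np.load("side_9.npz"))["color"][120:380,200:400];b=dict(np.load("top_9.npz"))["color"][130:350,130:510]
cv2.imwrite("pics/f1.png",cv2.convertScaleAbs(cv2.resize(a,None,fx=2.2,fy=2.2,interpolation=cv2.INTER_CUBIC),alpha=1.2))
cv2.imwrite("pics/f2.png",cv2.convertScaleAbs(cv2.resize(b,None,fx=2.1,fy=2.1,interpolation=cv2.INTER_CUBIC),alpha=1.5))
E
```

```text
top
handle
   [ 568. -278.] [12. 45.] 94.5 99.0 109
   [ 487. -316.] [13. 46.] 120.7 99.0 123
knob
   [632. 268.] [13. 49.] 162.9 189.0 190
side
handle
   [ 565. -278.] [14. 48.] 92.8 99.0 103
   [ 486. -316.] [15. 46.] 122.7 100.0 119
knob
   [630. 269.] [20. 46.] 163.6 184.0 137
top
[730. 237.] [ 7. 16.] 150.9 139.0 18
[714. 242.] [12. 35.] 70.8 140.0 84
[695. 356.] [ 7. 11.] 10.8 141.0 18
[680. 338.] [13. 34.] 144.2 139.0 86
[692. 249.] [ 5. 13.] 90.0 138.0 15
[669. 320.] [11. 11.] 101.3 137.0 17
[633. 184.] [11. 32.] 0.5 139.0 82
[628. 259.] [14. 30.] 157.8 140.0 43
[633. 205.] [ 3. 11.] 180.0 138.0 12
[633. 160.] [ 9. 11.] 86.9 142.0 15
[593. 320.] [11. 13.] 164.9 138.0 20
[571. 247.] [ 6. 15.] 89.8 138.0 16
[569. 354.] [ 9. 15.] 135.7 143.0 26
[549. 239.] [21. 32.] 89.6 139.0 93
[529. 234.] [ 9. 11.] 179.2 143.0 20
[734. 356.] [ 18. 129.] 130.7 90.0 146
[763. 215.] [ 2. 40.] 68.4 92.0 21
[736. 256.] [ 9. 18.] 123.0 92.0 25
[710. 230.] [34. 65.] 163.6 92.0 278
[708. 268.] [17. 23.] 165.3 91.0 47
[695. 327.] [26. 63.] 53.9 92.0 182
[684. 363.] [ 5. 13.] 175.0 92.0 14
[661. 341.] [23. 41.] 54.4 92.0 120
[632. 183.] [58. 59.] 44.8 92.0 354
[564. 392.] [ 4. 30.] 24.0 90.0 28
[546. 235.] [49. 60.] 159.0 92.0 332
[559. 263.] [12. 18.] 4.5 93.0 37
side
[687. 342.] [33. 42.] 28.7 140.0 49
[625. 253.] [34. 55.] 68.7 141.0 53
[714. 242.] [18. 36.] 71.4 140.0 35
[690. 246.] [ 9. 20.] 160.6 138.0 12
[546. 235.] [10. 27.] 96.5 141.0 23
[629. 195.] [31. 41.] 94.4 139.0 53
[750. 336.] [ 19. 121.] 115.7 91.0 108
[689. 334.] [40. 54.] 45.0 94.0 92
[710. 242.] [63. 65.] 104.3 92.0 212
[629. 263.] [11. 18.] 4.1 90.0 23
[533. 240.] [42. 68.] 89.2 93.0 182
[712. 159.] [ 19. 124.] 34.4 91.0 79
[630. 183.] [59. 67.] 67.6 92.0 237
```

View pics/f1.png

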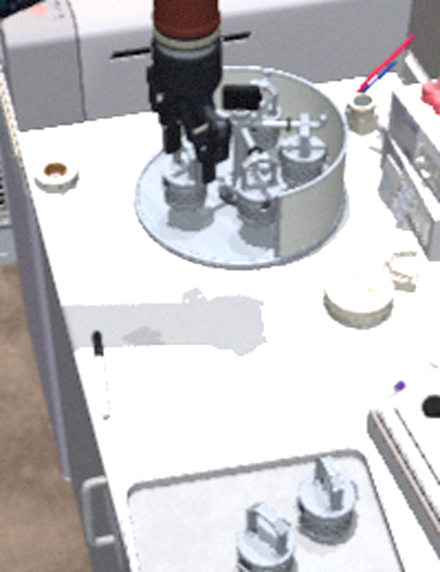

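View pics/f2.png

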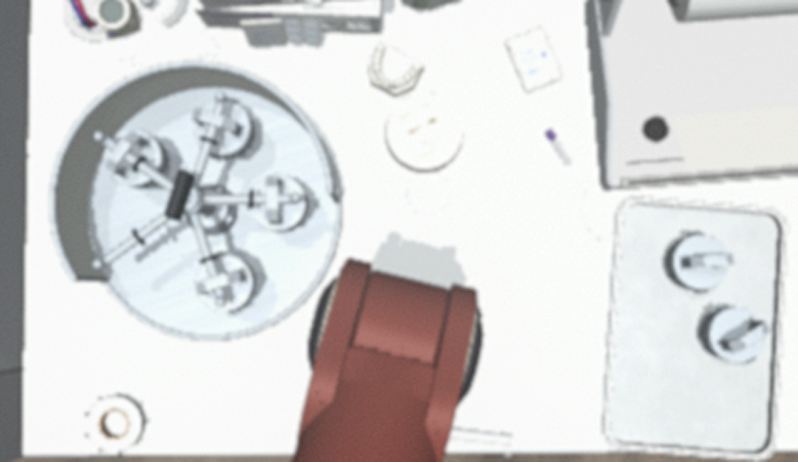

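The pictures show all four hung canisters (two new) on their branches: front at (185,185) in the side crop, back right at (300,155). Two loaded ones stand in the tray. D was knocked to (487,-316), but that is still about 35 mm from the tray's centre line (limit 68), upright and on the floor. I'll let everything settle, then hand in.

Request:
drive_tool:
  moves:
    - {"tx": 0,"ty": 0,"tz": 0,"wx": 0,"wy": 0,"wz": 0}
    - {"tx": 0,"ty": 0,"tz": 0,"wx": 0,"wy": 0,"wz": 0}
    - {"tx": 0,"ty": 0,"tz": 0,"wx": 0,"wy": 0,"wz": 0}
    - {"tx": 0,"ty": 0,"tz": 0,"wx": 0,"wy": 0,"wz": 0}
    - {"tx": 0,"ty": 0,"tz": 0,"wx": 0,"wy": 0,"wz": 0}
    - {"tx": 0,"ty": 0,"tz": 0,"wx": 0,"wy": 0,"wz": 0}
    - {"tx": 0,"ty": 0,"tz": 0,"wx": 0,"wy": 0,"wz": 0}
    - {"tx": 0,"ty": 0,"tz": 0,"wx": 0,"wy": 0,"wz": 0}

```text
clock: 45.45
eef_pos: [504.8, 56.8, 243.6]
ee_rot: [3.142, 0.0, 0.317]
ft_force: [0.6, -0.2, -0.0]
width: 61.8
finger_force: 0.0
```

Request:
drive_tool:
  moves:
    - {"tx": 0,"ty": 0,"tz": 0,"wx": 0,"wy": 0,"wz": 0}
    - {"tx": 0,"ty": 0,"tz": 0,"wx": 0,"wy": 0,"wz": 0}
    - {"tx": 0,"ty": 0,"tz": 0,"wx": 0,"wy": 0,"wz": 0}
    - {"tx": 0,"ty": 0,"tz": 0,"wx": 0,"wy": 0,"wz": 0}
    - {"tx": 0,"ty": 0,"tz": 0,"wx": 0,"wy": 0,"wz": 0}
    - {"tx": 0,"ty": 0,"tz": 0,"wx": 0,"wy": 0,"wz": 0}
    - {"tx": 0,"ty": 0,"tz": 0,"wx": 0,"wy": 0,"wz": 0}
    - {"tx": 0,"ty": 0,"tz": 0,"wx": 0,"wy": 0,"wz": 0}

```text
clock: 46.25
eef_pos: [504.8, 56.8, 243.6]
ee_rot: [3.142, 0.0, 0.317]
ft_force: [-0.6, 0.3, 0.1]
width: 62.0
finger_force: 0.0
```

```bash
python3 - <<'E'
from look import *
look("10",False,("side",))
c=dict(np.load("top_9.npz"))
P=[ray(c,(u/2.1+130,v/2.1+130),18)[:2] for u,v in((608,205),(780,205),(608,455),(780,455))];t=np.mean(P,0);print("tray",t.round())
W=cloud(dict(np.load("side_10.npz")));ok=[b for b in blobs(W,85,108,(380,640,-420,110),15)]
print([ (b[0]-t).round() for b in ok])
if len(ok)==2 and all(abs(b[0]-t)[0]<100 and abs(b[0]-t)[1]<58 for b in ok):
    from plant import hand_in; print(hand_in())
E
```

```text
side
handle
   [ 565. -278.] [13. 48.] 95.2 99.0 106
   [ 486. -315.] [16. 46.] 117.6 99.0 119
tray [ 491. -281.]
[array([74.,  3.]), array([ -5., -34.])]
the job is handed in; nothing more can be done
None
```

I handed the job in at about 46 s: the two empty canisters hang on free branches of the drying tree, and the two loaded ones stand in the steriliser tray; the verdict was not shown.

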